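# Sort washed left- and right-hand fridge shelf supports into their bins

### The job

Sort the four washed fridge shelf supports, two leaning in the drying rack and two on the bench: left-hand ones go into the bin on the robot's left, right-hand ones into the bin on its right (with the ledge at the bottom and the hooks pointing away from you, a left-hand support's ledge sticks out to the right, a right-hand one's to the left). Set each one down, do not drop it, so that it stands upright on its ledge flat on the bin's floor. Leave the other things on the bench where they are.

Things in the scene. Friction and masses are not known exactly. Their poses are not given: they have to be found in the camera images.
- left_1_mid (a point): Left-hand cast aluminium shelf support, 0.35 kg, leaning in the drying rack at the start: upright web 150 mm long, 10 mm thick, two hooks at its rear end, a flat ledge (28 mm wide, 8 mm thick) along its foot on one side. Point: mid thickness of the web, 35 mm above the foot, over the centre of mass. Axes: x to the hooks, z up from the foot (ledge at the bottom), y across; ledge on the -y side.
- right_1_mid (a point): Right-hand support in the drying rack at the start: mirror image, same point and axes, ledge on the +y side. All four: from the point the web reaches 70 mm to its rear edge (+x), hooks 16 mm more, nose 80 mm (-x). Web 70 mm high from the rear edge to 20 mm forward of the point, then its top slopes down to 35 mm at the nose. A 10 mm high stop stands on the ledge's front end.
- left_2_mid (a point): Left-hand support, same as left_1 (ledge on -y), standing upright on its ledge on the open bench at the start. Good grip for all four: across the web at the point's x, 15 to 20 mm below the top edge. Its body is 38 mm wide over web and ledge; the ledge's edge lies 33 mm from the web's mid plane.
- right_2_mid (a point): Right-hand support, same as right_1 (ledge on +y), standing upright on its ledge on the open bench at the start.
- bin_left: Open white kit bin for the left-hand supports, fixed, on the left (+y) side of the bench. 220 mm (its x) by 190 mm (its y) outside, 55 mm high, walls and floor 5 mm thick. Origin: centre of its underside; z up.
- bin_right: Open white kit bin for the right-hand supports, fixed, on the right (-y) side of the bench. 220 mm (its x) by 190 mm (its y) outside, 55 mm high, walls and floor 5 mm thick. Origin: centre of its underside; z up.
- rack: Fixed steel drying rack standing skew on the bench: 190 x 190 mm drip tray, over it two rows that each hold one support, long axis along the rack's y; which hand is in which row changes. Origin: centre of its underside, z up. The web leans 35 degrees from vertical towards the rack's -x against two pegs, ledge on the +x side. Lift a support out along its own z. It all stays under 135 mm high.
- rack_first (a point): Middle of the lower edge of the first row's seat, 70 mm above the bench (axes as the rack's). The seat, two bars at y = -45 and +45 mm, rises towards +x at 35 degrees; two 8 mm pegs at the same y stand 42 mm out of its lower edge, leaning towards -x at 35 degrees from vertical. Between the pegs is free for a finger.
- rack_second (a point): The same point of the second row, 140 mm further along the rack's +x. A support in the first row stands in the way of a wide gripper tilted to reach the second, so empty the first row before the second.
- pot_mid (a point): Small lidded specimen pot, 42 mm diameter, 55 mm high, between the supports on the bench: a bystander, loose; point at its centre.
- tape_mid (a point): Roll of tape lying flat, 100 mm diameter, 25 mm high: a bystander, loose; point at its centre.
- tip_box_mid (a point): Pipette-tip box 124 x 84 mm, 66 mm high (a fixed freezer box, 50 mm high, lies near it in front of the robot's base; fixed equipment up to 200 mm high lines the back and sides, with a centrifuge close behind the left bin): a bystander, loose; point at its centre.
- bottle_a_mid (a point): Amber bottle, 70 mm diameter, 170 mm high: a bystander, loose; point at its centre.
- bottle_b_mid (a point): White bottle, 60 mm diameter, 160 mm high: a bystander, loose; point at its centre.
- jar_mid (a point): Small amber jar, 40 mm diameter, 65 mm high, beside the drying rack: a bystander, loose; point at its centre.
- bung_mid (a point): Black rubber bung, 40 mm diameter, 35 mm high, beside the drying rack: a bystander, loose; point at its centre.
Mind the look-alikes: they are no part of the job. What is shaped like the part that bears right_2_mid but purple is not meant.

How it is judged:
By the outcome, as a careful person would: the job done as asked, in the order asked, and still so for the second after the job is handed in, with the robot touching nothing.
It also fails if it takes over 72 s, if anything falls off the work surface, if the arm or the gripper's body presses on something with over 40 N, if the wrist force passes 120 N, or if a joint passes its speed limit or range.

### The arm

A 6-joint arm with a two-finger parallel gripper is mounted at the origin on the work surface. World frame = base frame: x ahead of the robot, y to its left, z up, the work surface at z = 0. Lengths are in m, angles in rad, forces in N, time in s.
With the tool pointing down it reaches from about 0.4 to 0.825 m from the base axis. Payload 7 kg.
Tool frame: the origin (TCP) lies at the very end of the fingers, on their centre line; the grasp point (between the pads) lies 19 mm behind it (grip_depth is the distance from the TCP to the grasp point, in m); z points along the fingers, y is the direction in which the jaws open and shut (so a half turn about z gives the same grasp; the last joint's range is limited). The gripper opens to 88 mm and grips with 3 to 60 N. Pads are 19 mm wide; open, the fingers measure 130 mm over their backs; the gripper's body (78 mm by 193 mm) begins 47 mm behind the grasp point.
Start: joints at [1.449, 0.359, 0.012, 0, -1.224, -0.288], TCP at [0.269, 0.619, 0.227] pointing down, gripper open.
Joint ranges: [-3.07, 3.07], [-1.43, 2.12], [-1.02, 1.25], [-3.03, 1.67], [-3.05, -0], [-3.03, 3.03]. Speed limits (rad/s): [2.39, 2.39, 3.01, 3.14, 3.14, 3.14].

### API

Orientations are given as [roll, pitch, yaw] about the fixed x, y, z axes, in that order (R = Rz(yaw) Ry(pitch) Rx(roll)).
In Python, from station import get_state, grab_frame, get_calibration, job_done, grip_depth gives the robot as it stands. The module is installed in compiled form; this text tells all that it offers.
- The arm moves only by the shell command python3 -m crank 'ROWS' [FORCE]. ROWS is JSON, a list of rows, each an object with "turn": the turn, a rotation vector about the tool's x, y, z each as a share of 2 pi rad, from -1 to 1, a list of three; "slide": the shift along the tool's x, y, z each as a share of 0.5 m, from -1 to 1, a list of three; "fingers": the opening, from -1 (shut) to 1 (fully open). A call has 1 to 5 rows; each row is the pose to reach, as a shift and turn from the pose commanded when the call began, along the tool's axes at that moment, turning the shorter way round; what a row does not reach only later rows make up. A row lasts 1/12 s, in which the tool goes at most 41.7 mm and 7.16 degrees, less where a joint would pass 70% of its speed; a pose out of reach is approached as far as the arm can. A call with a number of a shift or a turn outside -1 to 1 is refused whole. A call with a gripper value outside its range is refused whole. The fingers move at their own pace and stop on an object; FORCE is the grip in N (left out, the last holds). Time passes only in rows, so rows that repeat a pose let the fingers close. It gives the time, the measured TCP pose, the force and the opening at its end, in the units of the state.
- get_state(): the state, without advancing time (a new reading comes with each control period).
- grab_frame(name): name is "side" or "top"; returns the picture (384x512x3 uint8, red, green, blue); there is no depth.
- get_calibration(name): a dict with "K" (3x3 intrinsics, pixels), "pose" (4x4, takes a point from camera to world coordinates). Camera axes: x right, y up, looking along -z (the intrinsics and any distortion apply to the point x, -y, -z); pixel columns grow to the right and rows downward; lengths in m; the calibration is good to about 2 mm. A picture is of the moment at which its call begins. get_calibration takes no time and is no camera call.
- job_done(): hands the job in, once; it reports no verdict.
The state is a dict: "t": time; "q": joint angles; "qd": joint speeds; "joint_efforts": joint torques, N m; "eef_pos": TCP position; "ee_rot": TCP orientation; "force": force on the tool from outside, world axes, zero at the start; "moment": the same for the moment, N m; "width": finger opening in m.
Only numpy, scipy, OpenCV 4.12 (cv2) and the standard library are available. Lean on these libraries where they do the work, as an engineer would, in place of code of your own. Each camera call takes 0.05 s, during which the arm holds its last target.

## Working session

There is one attempt and no reset: what is moved stays moved. The work goes in short steps, Python scripts to look and compute and a shell command to move; the robot and the scene stay as the last step left them, time stands still between calls to the robot, and variables do not carry over. Pictures are saved under pics/ and viewed, and the job is handed in when it is done.

```bash
ls; mkdir -p pics
python3 - <<'E'
from station import *
import cv2,numpy as np
s=get_state(); print({k:np.round(v,3) for k,v in s.items()}, grip_depth if not callable(grip_depth) else grip_depth())
for n in("top","side"):
    f=grab_frame(n); cv2.imwrite(f"pics/{n}0.png",cv2.resize(f[:,:,::-1],(800,600),interpolation=cv2.INTER_CUBIC))
    np.save(f"pics/{n}0.npy",f)
    c=get_calibration(n); print(n,c.keys(),np.round(c["K"],2).tolist(),np.round(c["pose"],3).tolist(),{k:v for k,v in c.items() if k not in("K","pose")})
E
```

```text
pics
{'t': np.float64(0.0), 'q': array([ 1.449,  0.359,  0.011, -0.   , -1.224, -0.288]), 'qd': array([ 0.001, -0.001,  0.003, -0.001,  0.   , -0.001]), 'joint_efforts': array([-1.0000e-03, -5.8271e+01,  2.9306e+01,  6.9970e+00,  7.0000e-03,
       -0.0000e+00]), 'eef_pos': array([0.269, 0.619, 0.226]), 'ee_rot': array([ 3.14, -0.  , -0.41]), 'force': array([0.019, 0.282, 0.062]), 'moment': array([-0.014, -0.016, -0.023]), 'width': np.float64(0.088)} 0.0188
top dict_keys(['K', 'pose']) [[349.87, 0.0, 259.45], [0.0, 349.87, 196.51], [0.0, 0.0, 1.0]] [[-0.027, 0.986, -0.166, 0.309], [-1.0, -0.024, 0.02, 0.033], [0.016, 0.167, 0.986, 1.211], [0.0, 0.0, 0.0, 1.0]] {}
side dict_keys(['K', 'pose']) [[493.71, 0.0, 258.1], [0.0, 493.71, 187.52], [0.0, 0.0, 1.0]] [[0.981, 0.113, -0.159, 0.244], [-0.195, 0.557, -0.807, -1.3], [-0.003, 0.823, 0.568, 1.019], [0.0, 0.0, 0.0, 1.0]] {}
```

View pics/top0.png

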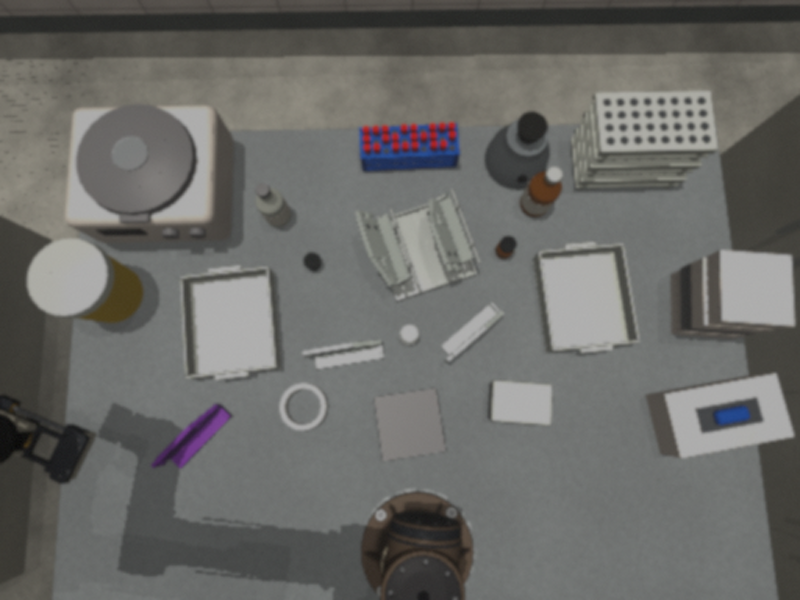

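View pics/side0.png

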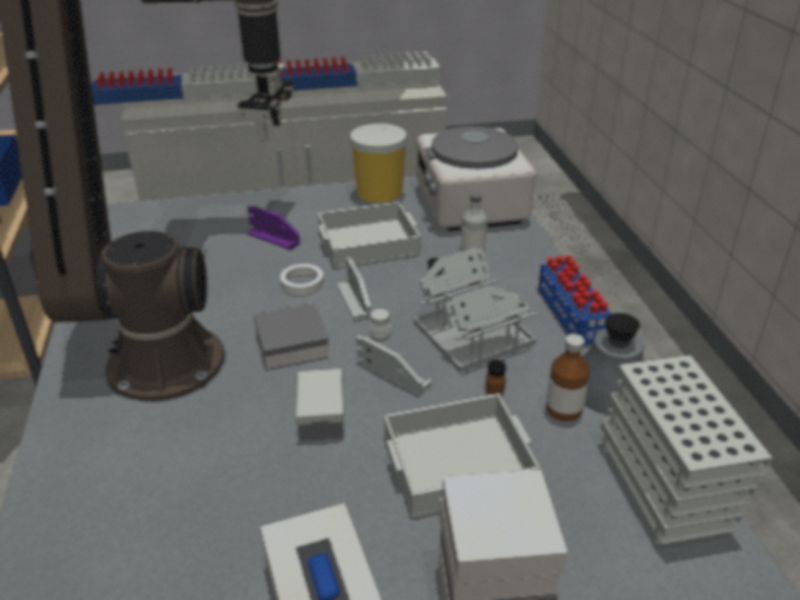

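```bash
cat > h.py <<'E'
from station import *
import cv2,numpy as np
from scipy.spatial.transform import Rotation as Ro
C={n:get_calibration(n) for n in("top","side")}
def proj(n,P):
    P=np.atleast_2d(np.asarray(P,float)); T=C[n]["pose"]; K=C[n]["K"]
    p=(P-T[:3,3])@T[:3,:3]; x=np.c_[p[:,0],-p[:,1],-p[:,2]]
    u=x@K.T; return u[:,:2]/u[:,2:]
def ray(n,uv):
    T=C[n]["pose"];K=C[n]["K"]; x=np.linalg.solve(K,[uv[0],uv[1],1]); d=T[:3,:3]@np.array([x[0],-x[1],-x[2]]); return T[:3,3],d
def unz(n,uv,z):
    o,d=ray(n,uv); return o+d*(z-o[2])/d[2]
def tri(ut,us):
    o1,d1=ray("top",ut);o2,d2=ray("side",us);A=np.c_[d1,-d2];s=np.linalg.lstsq(A,o2-o1,rcond=None)[0]
    a=o1+d1*s[0];b=o2+d2*s[1];return (a+b)/2,np.linalg.norm(a-b)
def crop(f,x0,y0,x1,y1,k,name,lines=[]):
    im=cv2.resize(f[y0:y1,x0:x1,::-1],None,fx=k,fy=k,interpolation=cv2.INTER_CUBIC)
    for L,col in lines:
        q=np.round((np.asarray(L)+.5-[x0,y0])*k).astype(int); cv2.polylines(im,[q.reshape(-1,1,2)],False,col,1,cv2.LINE_AA)
    st=10
    for x in range((x0+9)//10*10,x1,st):
        cv2.line(im,((x-x0)*k,0),((x-x0)*k,6 if x%50 else 14),(0,255,255),1)
        if x%20==0: cv2.putText(im,str(x),((x-x0)*k,24),0,.35,(0,255,255),1)
    for y in range((y0+9)//10*10,y1,st):
        cv2.line(im,(0,(y-y0)*k),(6,(y-y0)*k),(0,255,255),1)
        if y%20==0: cv2.putText(im,str(y),(8,(y-y0)*k+4),0,.35,(0,255,255),1)
    cv2.imwrite("pics/"+name+".png",im)
E
python3 - <<'E'
from h import *
t=np.load("pics/top0.npy");s=np.load("pics/side0.npy")
crop(t,185,190,330,260,5,"c1",); crop(t,220,115,315,195,7,"c2"); crop(s,205,155,350,265,5,"c3")
E
```

```text
(no output)
```

View pics/c1.png

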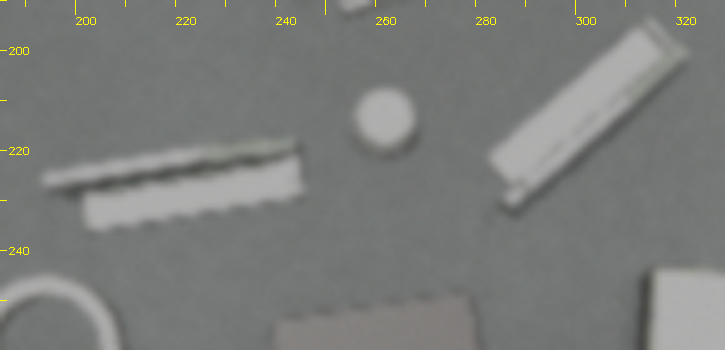

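View pics/c2.png

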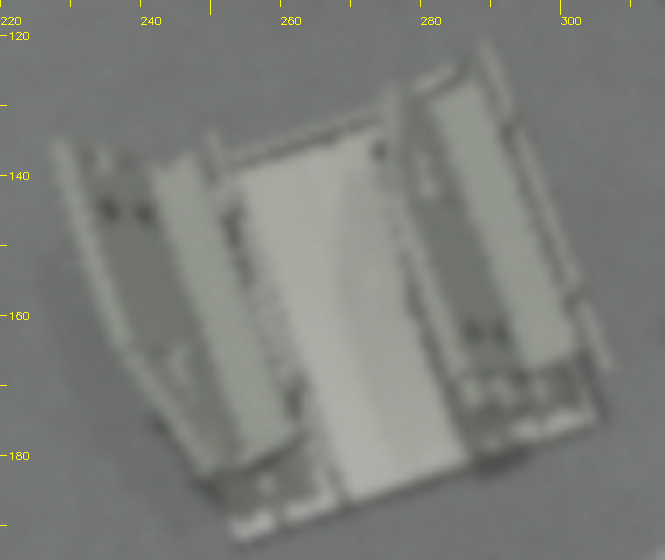

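View pics/c3.png

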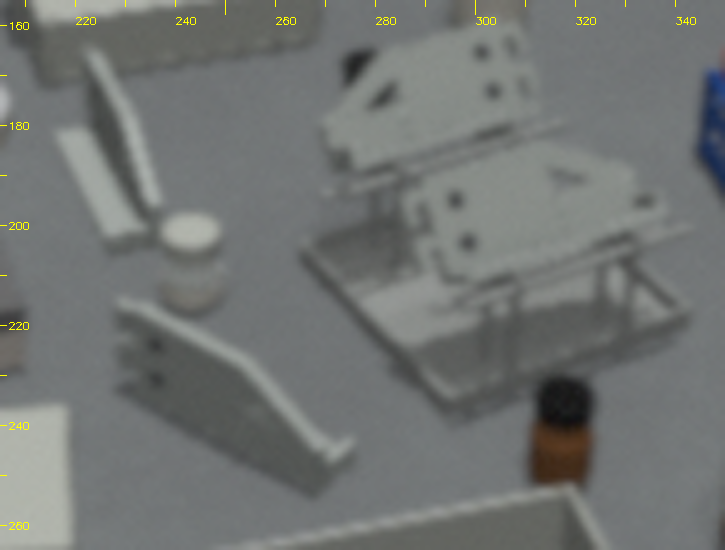

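```bash
cat >> h.py <<'E'
def part(left):
    s=-1 if left else 1
    W=[(70,35),(-20,35),(-80,0),(-80,-35),(70,-35),(70,35)]
    L=[[(x,5*s,z) for x,z in W],[(x,-5*s,z) for x,z in W],
       [(70,5*s,-27),(70,33*s,-27),(-80,33*s,-27),(-80,5*s,-27),(70,5*s,-27)],
       [(70,33*s,-27),(70,33*s,-35),(-80,33*s,-35),(-80,33*s,-27)],
       [(-80,5*s,-17),(-80,33*s,-17),(-80,33*s,-27)]]
    return [np.array(l,float)/1000 for l in L]
def wire(T,left): # T=(R,p)
    return [l@T[0].T+T[1] for l in part(left)]
def yawT(p): return Ro.from_euler('z',p[2]).as_matrix(),np.array([p[0],p[1],0.035])
def show(f,n,box,k,name,parts):
    crop(f,*box,k,name,[(proj(n,l)-.0,c) for T,left,c in parts for l in wire(T,left)])
E
python3 - <<'E'
from h import *
from scipy.optimize import least_squares
t=np.load("pics/top0.npy");s=np.load("pics/side0.npy")
# picks (pixel in crop ruler coords -> subtract .5 handled loosely)
def fit(left,p0,picks):
    sg=-1 if left else 1
    def r(p):
        R,o=yawT(p); e=[]
        for n,uv,(x,y,z) in picks:
            e.append(proj(n,R@(np.array([x,y*sg,z])/1000)+o)[0]-np.array(uv)+.5)
        return np.ravel(e)
    S=least_squares(r,p0,loss='soft_l1'); print(np.round(S.x,4),np.round(S.fun.reshape(-1,2),1).tolist()); return S.x
r2=fit(False,[.45,.2,1.6],[("top",(202,236),(70,33,-27)),("top",(245.5,229),(-80,33,-27)),
 ("side",(222,165),(70,0,35)),("side",(236,196),(-80,0,0)),("side",(217,181),(70,33,-27)),("side",(226,204),(-80,33,-27))])
l2=fit(True,[.45,-.1,2.4],[("top",(282.5,222),(70,33,-27)),("top",(314,194),(-80,33,-27)),
 ("side",(229,215),(70,0,35)),("side",(253,226),(-20,5,35)),("side",(229,232),(70,-5,-35)),("side",(267,254),(-80,-5,-35)),("side",(268,247),(-80,-5,0))])
P=[(yawT(r2),False,(0,0,255)),(yawT(l2),True,(0,200,0))]
show(t,"top",(185,190,330,260),5,"f1",P); show(s,"side",(205,155,290,265),5,"f2",P)
np.save("b.npy",[r2,l2])
E
```

```text
[0.4226 0.1454 1.6991] [[-0.3, 0.2], [-0.4, 0.4], [1.8, 0.5], [-0.2, 0.1], [-1.1, 0.3], [0.9, 0.3]]
[ 0.4376 -0.1389  2.2561] [[-1.0, 1.0], [-0.4, 1.1], [1.6, 0.9], [0.7, 0.7], [1.3, 2.0], [-0.1, 0.1], [-1.0, -1.6]]
```

View pics/f1.png

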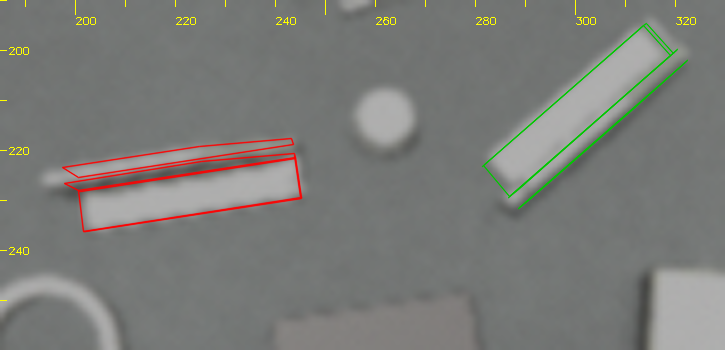

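View pics/f2.png

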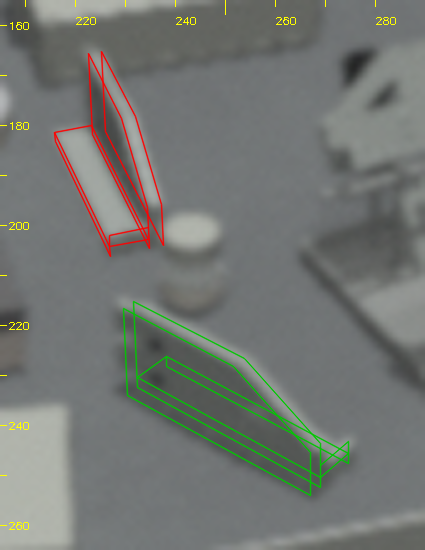

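Run:
```python
from h import *
from scipy.optimize import least_squares
t=np.load("pics/top0.npy");s=np.load("pics/side0.npy")
g={n:cv2.Laplacian(cv2.GaussianBlur(cv2.cvtColor(f,cv2.COLOR_RGB2GRAY).astype(np.float32),(0,0),.7),cv2.CV_32F) for n,f in(("top",t),("side",s))}
gm={}
for n,f in(("top",t),("side",s)):
    q=cv2.GaussianBlur(f.astype(np.float32).mean(2),(0,0),.8); gm[n]=np.hypot(cv2.Sobel(q,5,1,0),cv2.Sobel(q,5,0,1))
from scipy.ndimage import map_coordinates as mc
from scipy.optimize import minimize
def samp(lines):
    return np.vstack([a+(b-a)*np.linspace(0,1,30)[:,None] for l in lines for a,b in zip(l[:-1],l[1:])])
def score(p,left,vis):
    w=wire(yawT(p),left); v=0
    for n in("top","side"):
        q=proj(n,samp([w[i][j] for i,j in vis[n]])); v+=np.minimum(mc(gm[n],[q[:,1],q[:,0]],order=1),60).mean()
    return -v
b=np.load("b.npy")
ledge=(2,slice(0,4)); 
V={"r":{"top":[(2,slice(0,5))],"side":[(2,slice(0,4)),(1,slice(0,4)),(0,slice(0,3))]},
   "l":{"top":[(2,slice(0,3)),(1,slice(0,4))],"side":[(1,slice(0,5)),(0,slice(0,3))]}}
out=[]
for p0,left,v in((b[0],False,V["r"]),(b[1],True,V["l"])):
    best=None
    for dx in np.linspace(-.01,.01,9):
      for dy in np.linspace(-.01,.01,9):
        for dw in np.linspace(-.08,.08,9):
            p=p0+[dx,dy,dw]; c=score(p,left,v)
            if best is None or c<best[0]: best=(c,p)
    r=minimize(score,best[1],(left,v),method="Nelder-Mead",options=dict(initial_simplex=best[1]+np.array([[0,0,0],[.002,0,0],[0,.002,0],[0,0,.02]])))
    print(p0,score(p0,left,v),r.x,r.fun); out.append(r.x)
np.save("b2.npy",out)
P=[(yawT(out[0]),False,(0,0,255)),(yawT(out[1]),True,(0,200,0))]
show(t,"top",(185,190,330,260),5,"f1b",P); show(s,"side",(205,155,290,265),5,"f2b",P)
```

```text
[0.42262047 0.14535669 1.69912773] -118.6871 [0.42313469 0.14614863 1.66824695] -119.46766662597656
[ 0.43760154 -0.13892508  2.25608951] -105.87767 [ 0.44338529 -0.1420194   2.28137273] -112.6338119506836
```

View pics/f1b.png

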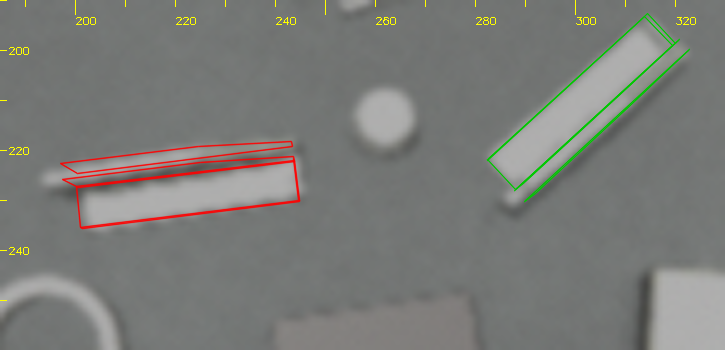

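View pics/f2b.png

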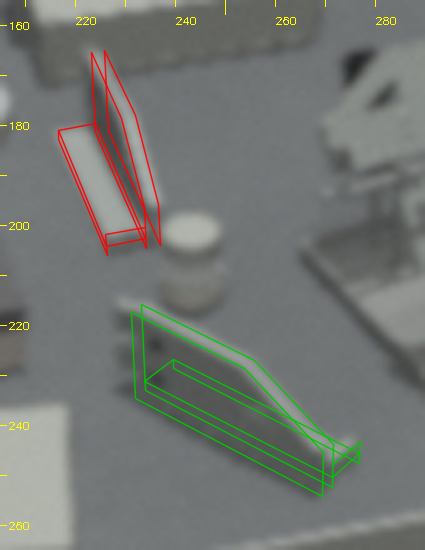

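```bash
cat >> h.py <<'E'
A=np.radians(35)
def leanT(p,left): # p = x,y,psi(rack x direction),z
    c,s=np.cos(p[2]),np.sin(p[2]); rx=np.array([c,s,0]);ry=np.array([-s,c,0]);Z=np.array([0,0,1.])
    z=-np.sin(A)*rx+np.cos(A)*Z; x=ry if left else -ry; y=np.cross(z,x)
    return np.c_[x,y,z],np.array([p[0],p[1],p[3]])
E
python3 - <<'E'
from h import *
from scipy.optimize import least_squares
t=np.load("pics/top0.npy");s=np.load("pics/side0.npy")
def fit(left,p0,picks):
    sg=-1 if left else 1
    def r(p):
        R,o=leanT(p,left); e=[]
        for n,uv,(x,y,z) in picks: e.append(proj(n,R@(np.array([x,y*sg,z])/1000)+o)[0]-np.array(uv)+.5)
        return np.ravel(e)
    S=least_squares(r,p0,loss='soft_l1'); print(np.round(S.x,4),np.round(S.fun.reshape(-1,2),1).tolist()); return S.x
p0=np.r_[unz("top",(245,155),.1)[:2],-1.3,.104]; print(p0)
l1=fit(True,p0,[("top",(248,182.5),(-80,0,0)),("top",(236,165),(-20,0,35)),("top",(228.5,139),(70,0,35)),("top",(247,137),(70,33,-27)),("top",(260.5,177),(-80,33,-27)),
 ("side",(271,181),(-80,0,0)),("side",(275,189),(-80,-5,-35)),("side",(285,165),(-20,-5,35))])
p0=np.r_[unz("top",(285,150),.1)[:2],-1.3,.104]
r1=fit(False,p0,[("top",(275.5,130),(-80,0,0)),("top",(284.5,170),(70,0,35)),("top",(285,126),(-80,33,-27)),("top",(301,164),(70,33,-27)),
 ("side",(294,211),(70,-5,-35)),("side",(316,184),(-20,-5,35)),("side",(335,190),(-80,0,0)),("side",(290,190),(70,-5,35))])
np.save("r.npy",[l1,r1])
P=[(leanT(l1,True),True,(0,0,255)),(leanT(r1,False),False,(0,200,0))]
show(t,"top",(215,110,315,195),7,"f3",P); show(s,"side",(255,145,350,250),6,"f4",P)
crop(t,110,160,190,250,6,"c5"); crop(t,335,145,415,235,6,"c6")
E
```

```text
[ 0.63533829  0.05353688 -1.3         0.104     ]
[ 0.6257  0.0692 -1.2837  0.0975] [[0.2, -1.2], [0.4, -1.2], [-0.5, -0.9], [-0.3, -1.2], [0.1, 0.6], [-0.6, -0.7], [-2.5, 1.4], [-2.6, 0.9]]
[ 0.6584 -0.069  -1.3103  0.0985] [[-0.1, -4.0], [-0.9, -2.7], [2.5, -3.0], [-0.1, 0.6], [0.5, 1.3], [-2.7, -0.2], [-2.5, -0.5], [-1.1, 0.9]]
```

View pics/f3.png

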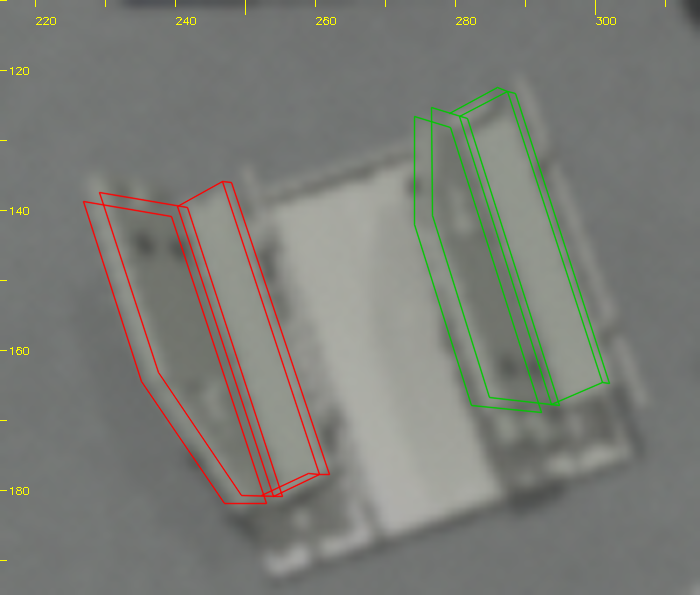

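View pics/f4.png

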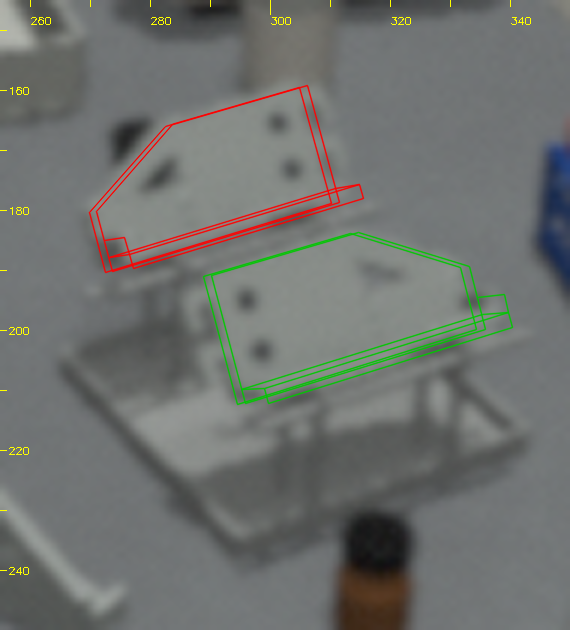

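View pics/c5.png

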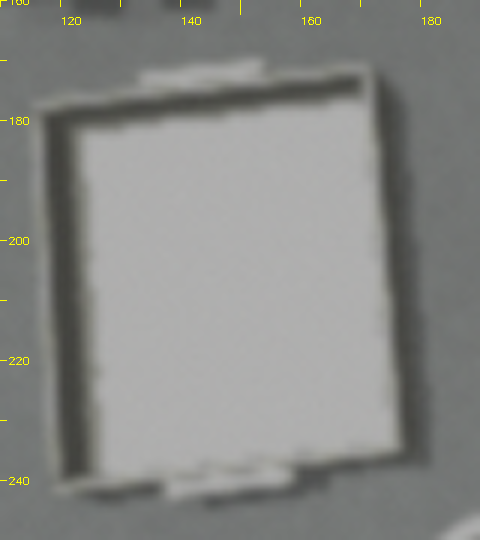

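View pics/c6.png

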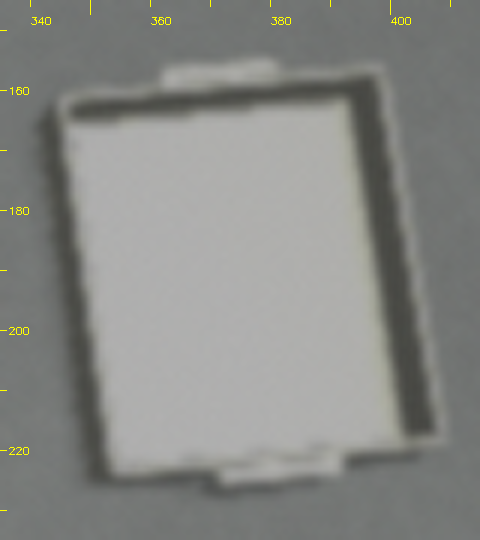

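```bash
cat > ref.py <<'E'
from h import *
from scipy.ndimage import map_coordinates as mc
from scipy.optimize import minimize
def grad(f):
    q=cv2.GaussianBlur(f.astype(np.float32).mean(2),(0,0),.8); return np.hypot(cv2.Sobel(q,5,1,0),cv2.Sobel(q,5,0,1))
def samp(lines): return np.vstack([a+(b-a)*np.linspace(0,1,30)[:,None] for l in lines for a,b in zip(l[:-1],l[1:])])
E
python3 - <<'E'
from ref import *
t=np.load("pics/top0.npy");s=np.load("pics/side0.npy"); gm={"top":grad(t),"side":grad(s)}
V={"top":[(2,slice(0,4)),(1,slice(0,3)),(0,slice(0,3))],"side":[(1,slice(1,4)),(1,slice(0,2)),(1,slice(3,5)),(0,slice(0,3))]}
def score(p,left,zz):
    w=wire(leanT([*p,zz],left),left);v=0
    for n in("top","side"):
        q=proj(n,samp([w[i][j] for i,j in V[n]])); v+=np.minimum(mc(gm[n],[q[:,1],q[:,0]],order=1),60).mean()
    return -v
out=[]
for p0,left in zip(np.load("r.npy"),(True,False)):
  for zz in(.098,.1038):
    B=[]
    for dx in np.linspace(-.02,.02,17):
      for dy in np.linspace(-.015,.015,13):
        for ps in np.linspace(-1.36,-1.22,8):
            p=np.array([p0[0]+dx,p0[1]+dy,ps]); B.append((score(p,left,zz),*p))
    b=np.array(min(B)[1:]); r=minimize(score,b,(left,zz),method="Nelder-Mead",options=dict(initial_simplex=b+np.array([[0,0,0],[.002,0,0],[0,.002,0],[0,0,.02]])))
    print(left,zz,r.x,r.fun)
  out.append([*r.x,zz])
np.save("r2.npy",out)
P=[(leanT(out[0],True),True,(0,0,255)),(leanT(out[1],False),False,(0,200,0))]
show(t,"top",(215,110,315,195),7,"f5",P); show(s,"side",(255,145,350,250),6,"f6",P)
E
```

```text
True 0.098 [ 0.62304468  0.06655177 -1.27175155] -97.98898315429688
True 0.1038 [ 0.62266069  0.06512798 -1.26700354] -105.35218811035156
False 0.098 [ 0.65887978 -0.06736193 -1.29902885] -86.608642578125
False 0.1038 [ 0.65640547 -0.07108432 -1.25203727] -88.30784606933594
```

View pics/f5.png

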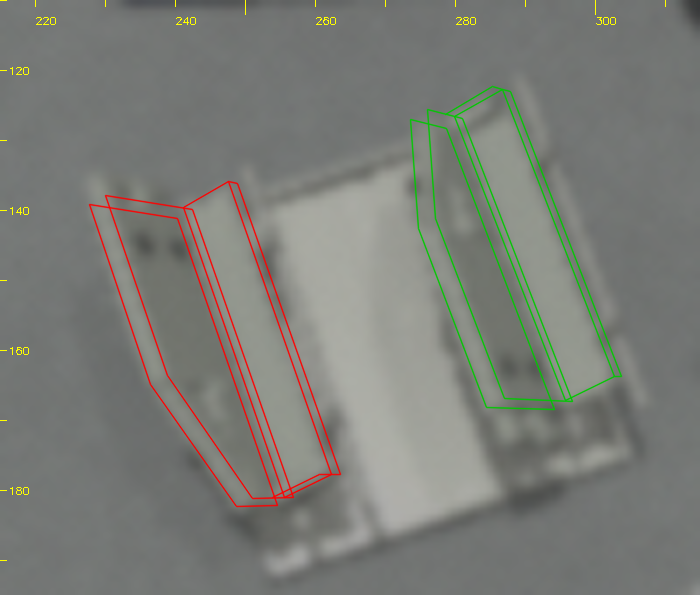

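View pics/f6.png

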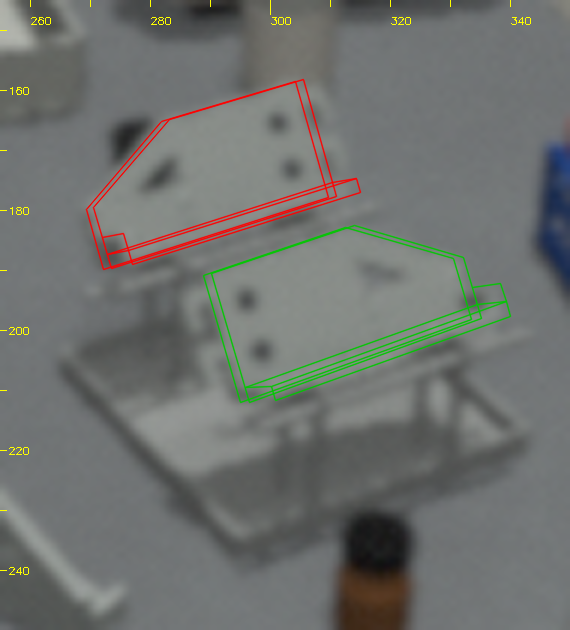

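Run:
```python
from h import *
from scipy.optimize import least_squares
t=np.load("pics/top0.npy");s=np.load("pics/side0.npy")
for nm,pk in(("L",[((115.5,177.5),(1,1)),((172,171),(1,-1)),((177,235.5),(-1,-1)),((118.5,242),(-1,1))]),("R",[((342.5,160.5),(1,1)),((397.5,156),(1,-1)),((408,218.5),(-1,-1)),((351,224),(-1,1))])):
    def r(p):
        R=Ro.from_euler('z',p[2]).as_matrix()
        return np.ravel([proj("top",R@np.array([a*.11,b*.095,0])+[p[0],p[1],.055])[0]-uv+.5 for uv,(a,b) in pk])
    S=least_squares(r,[.5,.3 if nm=="L" else -.3,0]);print(nm,S.x,np.round(S.fun,1))
    R=Ro.from_euler('z',S.x[2]).as_matrix();L=[np.array([R@np.array([a*.11,b*.095,0])+[S.x[0],S.x[1],z] for a,b in((1,1),(1,-1),(-1,-1),(-1,1),(1,1))]) for z in(.055,.0)]
    box=(195,125,275,175) if nm=="L" else (240,245,350,335)
    crop(s,*box,6,"b"+nm,[(proj("side",l),(0,0,255)) for l in L])
```

```text
L [0.48269135 0.38850075 0.08884711] [-0.1 -0.6  0.  -0.2  0.   0.2  0.1  0.5]
R [ 0.52067085 -0.37988156  0.0654773 ] [ 0.2 -0.2 -0.2 -0.4 -0.4  0.5  0.4  0.2]
```

View pics/bL.png

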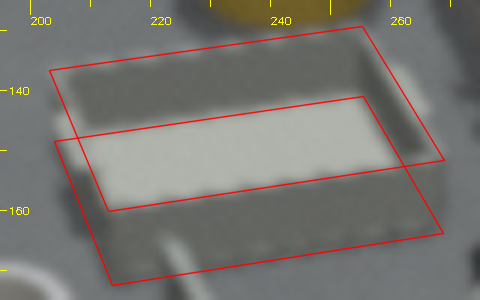

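View pics/bR.png

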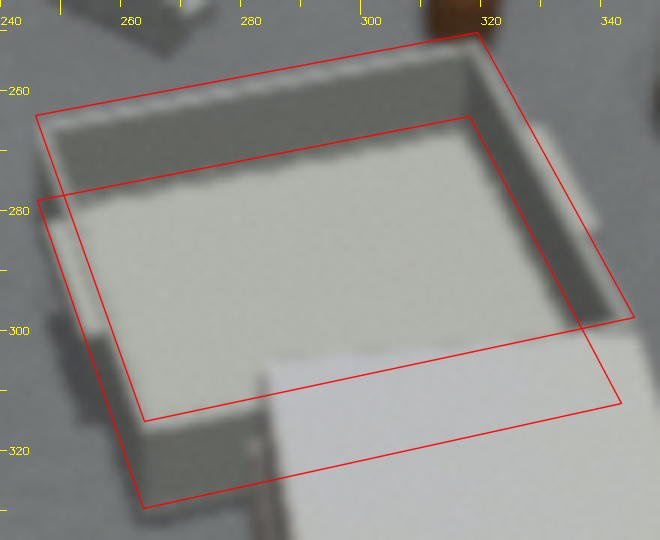

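```bash
cat >> h.py <<'E'
def go(R,p):
    s=get_state(); R0=Ro.from_euler('xyz',s["ee_rot"]).as_matrix(); p0=np.array(s["eef_pos"])
    d=R0.T@(np.array(p)-p0)/.5; w=Ro.from_matrix(R0.T@R).as_rotvec()/(2*np.pi)
    print("t%.2f"%s["t"],"slide",np.round(d,3).tolist(),"turn",np.round(w,3).tolist(),"rows",np.round([np.linalg.norm(d)*.5/.0417,np.linalg.norm(w)*360/7.16],1),"q",np.round(s["q"],2).tolist(),"w%.3f"%s["width"],"F",np.round(s["force"],1).tolist())
def down(yaw): return Ro.from_euler('xyz',[np.pi,0,yaw]).as_matrix()
E
python3 -c "
from h import *
go(down(-1.44),[.4215,.1455,.12])"
```

```text
t0.10 slide [0.657, 0.746, 0.213] turn [0.0, -0.0, 0.164] rows [12.2  8.2] q [1.45, 0.36, 0.01, -0.0, -1.22, -0.29] w0.088 F [-0.7, 0.3, -1.1]
```

```bash
python3 -m crank '[{"turn":[0,0,0.164],"slide":[0.657,0.746,0.213],"fingers":1},{"turn":[0,0,0.164],"slide":[0.657,0.746,0.213],"fingers":1},{"turn":[0,0,0.164],"slide":[0.657,0.746,0.213],"fingers":1},{"turn":[0,0,0.164],"slide":[0.657,0.746,0.213],"fingers":1},{"turn":[0,0,0.164],"slide":[0.657,0.746,0.213],"fingers":1}]'; python3 -c "
from h import *
go(down(-1.44),[.4215,.1455,.12])"
```

```text
t: 0.52
eef_pos: [0.3316, 0.4231, 0.1821]
ee_rot: [3.141, -0.0, -1.041]
force: [-0.2, 0.5, 0.3]
width: 0.0875
t0.52 slide [0.57, 0.126, 0.125] turn [0.0, -0.0, 0.064] rows [7.2 3.2] q [1.27, 0.17, -0.35, -0.0, -1.05, -0.74] w0.087 F [-0.2, 0.5, 0.3]
```

```bash
python3 -m crank '[{"turn":[0,0,0.064],"slide":[0.57,0.126,0.125],"fingers":1},{"turn":[0,0,0.064],"slide":[0.57,0.126,0.125],"fingers":1},{"turn":[0,0,0.064],"slide":[0.57,0.126,0.125],"fingers":1},{"turn":[0,0,0.064],"slide":[0.57,0.126,0.125],"fingers":1},{"turn":[0,0,0.064],"slide":[0.57,0.126,0.125],"fingers":1}]'; python3 -c "
from h import *
go(down(-1.44),[.4215,.1455,.12])"
```

```text
t: 0.93
eef_pos: [0.3952, 0.2297, 0.1389]
ee_rot: [-3.141, 0.0, -1.439]
force: [0.5, 0.8, -0.1]
width: 0.0877
t0.93 slide [0.174, -0.03, 0.038] turn [-0.0, 0.0, 0.0] rows [2.2 0. ] q [0.96, 0.08, -0.58, -0.0, -0.92, -0.83] w0.088 F [0.5, 0.8, -0.1]
```

```bash
python3 -m crank '[{"turn":[0,0,0],"slide":[0.174,-0.03,0.038],"fingers":1},{"turn":[0,0,0],"slide":[0.174,-0.03,0.038],"fingers":1},{"turn":[0,0,0],"slide":[0.174,-0.03,0.038],"fingers":1},{"turn":[0,0,0],"slide":[0.174,-0.03,0.038],"fingers":1}]'
python3 - <<'E'
from h import *
t=grab_frame("top");s=grab_frame("side")
P=[(yawT([.4215,.1455,1.70]),False,(0,0,255))]
g=down(-1.44); tip=[np.array([[.4215,.1455,.033]+g@np.array([0,a,0]) for a in(-.044,.044)])]
L=[(proj("top",l),(0,0,255)) for l in wire(*P[0][:2])]
crop(t,185,180,285,250,7,"g1",L); crop(s,205,145,285,225,7,"g1s",[(proj("side",l),(0,0,255)) for l in wire(*P[0][:2])])
go(down(-1.44),[.4215,.1455,.035])
E
```

```text
t: 1.27
eef_pos: [0.4215, 0.1447, 0.1195]
ee_rot: [3.14, -0.001, -1.441]
force: [0.9, -0.2, 0.1]
width: 0.0877
t1.37 slide [0.004, 0.002, 0.171] turn [-0.0, 0.0, 0.0] rows [2. 0.] q [0.78, 0.08, -0.62, 0.0, -0.87, -0.65] w0.088 F [0.4, 0.3, 1.0]
```

View pics/g1.png

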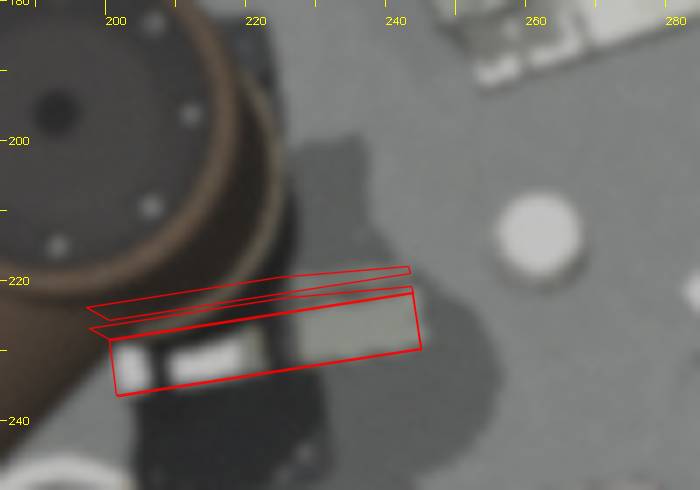

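View pics/g1s.png

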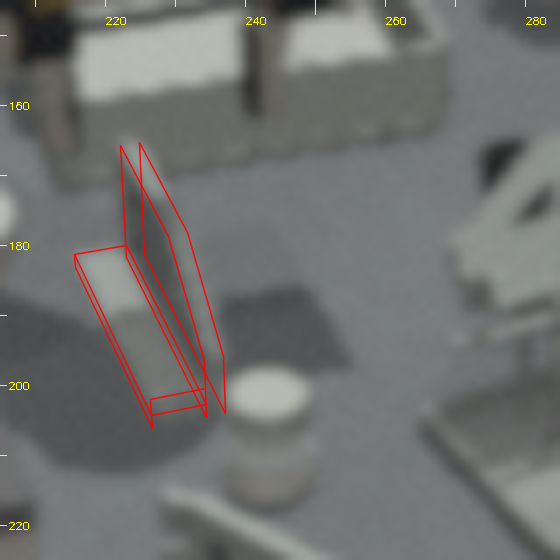

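```bash
python3 -m crank '[{"turn":[0,0,0],"slide":[0.004,0.002,0.085],"fingers":1},{"turn":[0,0,0],"slide":[0.004,0.002,0.172],"fingers":1},{"turn":[0,0,0],"slide":[0.004,0.002,0.172],"fingers":1},{"turn":[0,0,0],"slide":[0.004,0.002,0.172],"fingers":0.2}]' 30;  python3 -m crank '[{"turn":[0,0,0],"slide":[0,0,0],"fingers":-1},{"turn":[0,0,0],"slide":[0,0,0],"fingers":-1},{"turn":[0,0,0],"slide":[0,0,0],"fingers":-1},{"turn":[0,0,0],"slide":[0,0,0],"fingers":-1},{"turn":[0,0,0],"slide":[0,0,0],"fingers":-1}]' 30
```

```text
t: 1.7
eef_pos: [0.4197, 0.1452, 0.0331]
ee_rot: [3.137, -0.003, -1.435]
force: [0.1, -0.6, 1.1]
width: 0.0844
t: 2.12
eef_pos: [0.4216, 0.146, 0.0355]
ee_rot: [-3.14, 0.001, -1.437]
force: [-0.3, 0.2, 0.1]
width: 0.0535
```

```bash
python3 -m crank '[{"turn":[0,0,0],"slide":[0,0,0],"fingers":-1},{"turn":[0,0,0],"slide":[0,0,0],"fingers":-1},{"turn":[0,0,0],"slide":[0,0,0],"fingers":-1},{"turn":[0,0,0],"slide":[0,0,0],"fingers":-1},{"turn":[0,0,0],"slide":[0,0,0],"fingers":-1}]' 40;python3 -m crank '[{"turn":[0,0,0],"slide":[0,0,0],"fingers":-1},{"turn":[0,0,0],"slide":[0,0,0],"fingers":-1},{"turn":[0,0,0],"slide":[0,0,0],"fingers":-1}]' 40; python3 -c "
from h import *
go(down(-1.44),[.4215,.1455,.035]); print(get_state()['moment'])"
```

```text
t: 2.53
eef_pos: [0.4211, 0.1453, 0.0343]
ee_rot: [3.141, -0.0, -1.437]
force: [0.3, 0.8, 0.8]
width: 0.02
t: 2.78
eef_pos: [0.4211, 0.1455, 0.0342]
ee_rot: [-3.142, 0.0, -1.437]
force: [1.2, 0.2, -0.5]
width: 0.0096
t2.78 slide [0.0, -0.001, -0.002] turn [-0.0, 0.0, 0.0] rows [0. 0.] q [0.78, 0.22, -0.72, 0.0, -0.63, -0.64] w0.010 F [1.2, 0.2, -0.5]
[ 0.11278162 -0.35025257  0.03930055]
```

```bash
python3 -m crank '[{"turn":[0,0,0],"slide":[0,0,-0.08],"fingers":-1},{"turn":[0,0,0],"slide":[0,0,-0.16],"fingers":-1},{"turn":[0,0,0],"slide":[0,0,-0.24],"fingers":-1},{"turn":[0,0,0],"slide":[0,0,-0.31],"fingers":-1},{"turn":[0,0,0],"slide":[0,0,-0.31],"fingers":-1}]'
python3 - <<'E'
from h import *
s=grab_frame("side"); crop(s,200,120,300,240,5,"g2")
go(down(-3.076),[.521,-.426,.19])
E
```

```text
t: 3.2
eef_pos: [0.424, 0.1473, 0.196]
ee_rot: [-3.132, 0.005, -1.436]
force: [1.9, 0.5, -3.0]
width: 0.01
t3.25 slide [1.161, -0.042, 0.001] turn [-0.0, 0.001, 0.261] rows [13.9 13.1] q [0.78, -0.0, -0.52, 0.0, -1.05, -0.64] w0.010 F [-1.0, -0.2, -4.5]
```

View pics/g2.png

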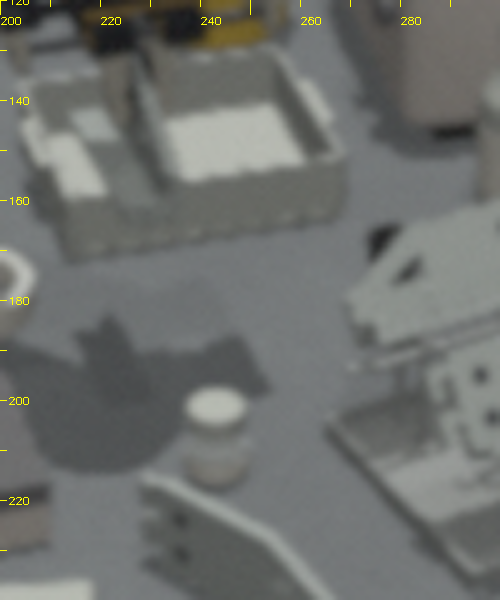

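```bash
python3 -m crank '[{"turn":[0,0,0.1],"slide":[0.4,0.0,0],"fingers":-1},{"turn":[0,0,0.1],"slide":[0.4,0.0,0],"fingers":-1},{"turn":[0,0,0.1],"slide":[0.4,0.0,0],"fingers":-1},{"turn":[0,0,0.1],"slide":[0.4,0.0,0],"fingers":-1},{"turn":[0,0,0.1],"slide":[0.4,0.0,0],"fingers":-1}]'
python3 - <<'E'
from h import *
go(down(-3.076),[.521,-.426,.19])
E
```

```text
t: 3.67
eef_pos: [0.4462, -0.0552, 0.1876]
ee_rot: [3.139, -0.002, -2.068]
force: [0.5, 0.4, -3.1]
width: 0.0097
t3.67 slide [0.58, -0.485, -0.005] turn [0.0, -0.0, 0.16] rows [9.1 8.1] q [0.32, 0.01, -0.52, -0.0, -1.04, -0.81] w0.010 F [0.5, 0.4, -3.1]
```

```bash
python3 -m crank '[{"turn":[0,0,0.16],"slide":[0.58,-0.485,0],"fingers":-1},{"turn":[0,0,0.16],"slide":[0.58,-0.485,0],"fingers":-1},{"turn":[0,0,0.16],"slide":[0.58,-0.485,0],"fingers":-1},{"turn":[0,0,0.16],"slide":[0.58,-0.485,0],"fingers":-1},{"turn":[0,0,0.16],"slide":[0.58,-0.485,0],"fingers":-1}]'
python3 - <<'E'
from h import *
go(down(-3.076),[.521,-.426,.19])
E
```

```text
t: 4.08
eef_pos: [0.489, -0.2585, 0.1871]
ee_rot: [3.139, -0.002, -2.694]
force: [2.6, 1.0, -1.6]
width: 0.0101
t4.08 slide [0.087, -0.33, -0.006] turn [0.0, -0.0, 0.061] rows [4.1 3.1] q [-0.13, 0.19, -0.31, -0.0, -1.07, -0.99] w0.010 F [2.6, 1.0, -1.6]
```

```bash
python3 -m crank '[{"turn":[0,0,0.061],"slide":[0.087,-0.33,0],"fingers":-1},{"turn":[0,0,0.061],"slide":[0.087,-0.33,0],"fingers":-1},{"turn":[0,0,0.061],"slide":[0.087,-0.33,0],"fingers":-1},{"turn":[0,0,0.061],"slide":[0.087,-0.33,0],"fingers":-1},{"turn":[0,0,0.061],"slide":[0.087,-0.33,0],"fingers":-1}]'
python3 - <<'E'
from h import *
s=grab_frame("side");t=grab_frame("top"); crop(s,230,200,350,330,5,"g3");crop(t,320,130,440,240,6,"g3t")
go(down(-3.076),[.521,-.426,.055])
E
```

```text
t: 4.5
eef_pos: [0.5229, -0.4294, 0.1851]
ee_rot: [3.14, -0.004, -3.075]
force: [1.4, -0.2, -2.7]
width: 0.0098
t4.60 slide [0.001, -0.002, 0.261] turn [0.0, -0.001, 0.0] rows [3.1 0. ] q [-0.4, 0.39, -0.04, -0.0, -1.15, -1.11] w0.010 F [0.4, 0.9, -3.8]
```

View pics/g3.png

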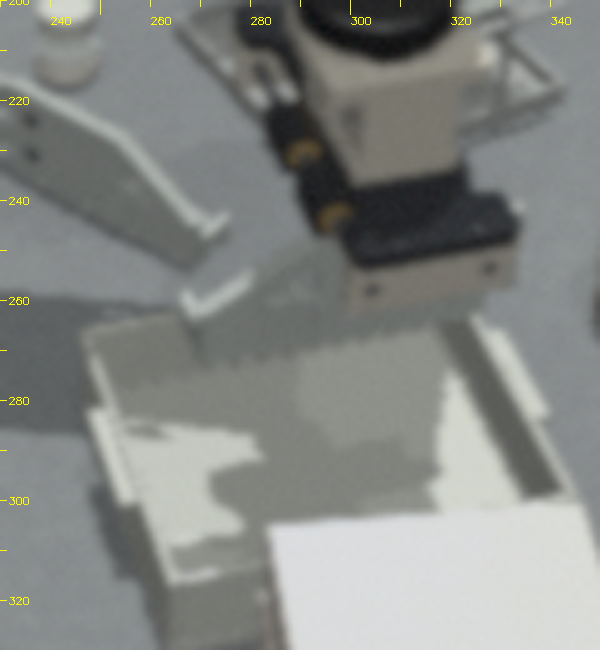

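View pics/g3t.png

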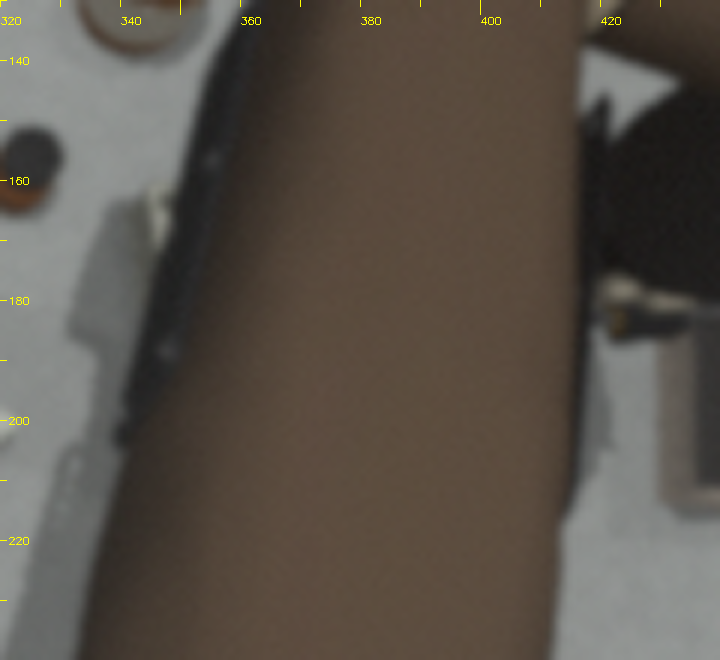

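```bash
python3 - <<'E'
from h import *
print(unz("top",(437,212),0),unz("top",(451,165),.15),unz("top",(125/1.5625,300/1.5625),.0))
go(down(-3.076),[.521,-.426,.048])
E
python3 -m crank '[{"turn":[0,0,0],"slide":[0.001,-0.002,0.08],"fingers":-1},{"turn":[0,0,0],"slide":[0.001,-0.002,0.16],"fingers":-1},{"turn":[0,0,0],"slide":[0.001,-0.002,0.23],"fingers":-1},{"turn":[0,0,0],"slide":[0.001,-0.002,0.272],"fingers":-1},{"turn":[0,0,0],"slide":[0.001,-0.002,0.272],"fingers":-1}]'
python3 - <<'E'
from h import *
go(down(-3.076),[.521,-.426,.0392]); print(get_state()["eef_pos"])
E
```

```text
[ 0.44242316 -0.61426191  0.        ] [ 0.57343    -0.59535375  0.15      ] [0.54413182 0.63328358 0.        ]
t4.60 slide [0.001, -0.002, 0.275] turn [0.0, -0.001, 0.0] rows [3.3 0. ] q [-0.4, 0.39, -0.04, -0.0, -1.15, -1.11] w0.010 F [0.4, 0.9, -3.8]
t: 5.02
eef_pos: [0.5189, -0.4216, 0.0463]
ee_rot: [3.135, -0.01, -3.07]
force: [-1.4, 0.1, -3.3]
width: 0.0097
t5.02 slide [-0.004, -0.009, 0.014] turn [0.001, -0.002, 0.001] rows [0.2 0.1] q [-0.39, 0.51, -0.2, -0.0, -0.88, -1.11] w0.010 F [-1.4, 0.1, -3.3]
[ 0.51885439 -0.4216037   0.04625843]
```

```bash
python3 -m crank '[{"turn":[0,0,0],"slide":[0,0,0],"fingers":-1},{"turn":[0,0,0],"slide":[0,0,0.004],"fingers":-1},{"turn":[0,0,0],"slide":[0,0,0.008],"fingers":-1},{"turn":[0,0,0],"slide":[0,0,0.01],"fingers":-1},{"turn":[0,0,0],"slide":[0,0,0.012],"fingers":-1}]' ; python3 -m crank '[{"turn":[0,0,0],"slide":[0,0,0.002],"fingers":-1},{"turn":[0,0,0],"slide":[0,0,0.002],"fingers":-1}]'
```

```text
t: 5.43
eef_pos: [0.5239, -0.4253, 0.0487]
ee_rot: [-3.141, 0.002, -3.07]
force: [-0.1, -0.4, -3.3]
width: 0.0098
t: 5.6
eef_pos: [0.5233, -0.4252, 0.0467]
ee_rot: [-3.141, 0.001, -3.07]
force: [-0.2, -0.0, -2.7]
width: 0.0098
```

```bash
python3 -m crank '[{"turn":[0,0,0],"slide":[0,0,0.003],"fingers":-1},{"turn":[0,0,0],"slide":[0,0,0.006],"fingers":-1},{"turn":[0,0,0],"slide":[0,0,0.009],"fingers":-1},{"turn":[0,0,0],"slide":[0,0,0.011],"fingers":-1},{"turn":[0,0,0],"slide":[0,0,0.011],"fingers":-1}]' ; python3 -m crank '[{"turn":[0,0,0],"slide":[0,0,0.002],"fingers":-1},{"turn":[0,0,0],"slide":[0,0,0.002],"fingers":-1}]';python3 -m crank '[{"turn":[0,0,0],"slide":[0,0,0.002],"fingers":-1},{"turn":[0,0,0],"slide":[0,0,0.002],"fingers":-1}]'
```

```text
t: 6.02
eef_pos: [0.523, -0.425, 0.0403]
ee_rot: [3.141, -0.001, -3.07]
force: [-1.1, 0.2, -2.8]
width: 0.0097
t: 6.18
eef_pos: [0.5231, -0.4251, 0.0396]
ee_rot: [3.141, -0.0, -3.07]
force: [-0.1, -0.1, -3.2]
width: 0.0098
t: 6.35
eef_pos: [0.5232, -0.4252, 0.0393]
ee_rot: [-3.141, 0.0, -3.07]
force: [-0.5, 1.4, 0.8]
width: 0.0095
```

```bash
python3 -m crank '[{"turn":[0,0,0],"slide":[0,0,0.001],"fingers":-1},{"turn":[0,0,0],"slide":[0,0,0.001],"fingers":-1}]';python3 -m crank '[{"turn":[0,0,0],"slide":[0,0,0],"fingers":-0.4},{"turn":[0,0,0],"slide":[0,0,0],"fingers":-0.4},{"turn":[0,0,0],"slide":[0,0,0],"fingers":-0.4},{"turn":[0,0,0],"slide":[0,0,0],"fingers":-0.4}]'
```

```text
t: 6.52
eef_pos: [0.5233, -0.4252, 0.0393]
ee_rot: [-3.141, 0.0, -3.07]
force: [-2.7, 3.2, 5.1]
width: 0.0099
t: 6.85
eef_pos: [0.5234, -0.4252, 0.0383]
ee_rot: [-3.141, 0.0, -3.07]
force: [-0.1, 0.1, -0.3]
width: 0.0253
```

```bash
python3 -m crank '[{"turn":[0,0,0],"slide":[0,0,-0.05],"fingers":-0.4},{"turn":[0,0,0],"slide":[0,0,-0.13],"fingers":-0.4},{"turn":[0,0,0],"slide":[0,0,-0.21],"fingers":-0.2},{"turn":[0,0,0],"slide":[0,0,-0.26],"fingers":0},{"turn":[0,0,0],"slide":[0,0,-0.26],"fingers":0.2}]'
python3 - <<'E'
from h import *
go(down(2.281),[.4434,-.142,.15])
E
```

```text
t: 7.27
eef_pos: [0.5261, -0.4271, 0.1758]
ee_rot: [-3.135, 0.009, -3.069]
force: [0.7, -1.2, 0.7]
width: 0.041
t7.27 slide [0.124, 0.581, 0.047] turn [-0.0, 0.002, 0.148] rows [7.1 7.5] q [-0.39, 0.39, -0.06, 0.0, -1.11, -1.11] w0.041 F [0.7, -1.2, 0.7]
```

```bash
python3 -m crank '[{"turn":[0,0,0.148],"slide":[0.124,0.581,0.04],"fingers":0.2},{"turn":[0,0,0.148],"slide":[0.124,0.581,0.04],"fingers":0.2},{"turn":[0,0,0.148],"slide":[0.124,0.581,0.04],"fingers":0.2},{"turn":[0,0,0.148],"slide":[0.124,0.581,0.04],"fingers":0.2},{"turn":[0,0,0.148],"slide":[0.124,0.581,0.04],"fingers":0.2}]'
python3 - <<'E'
from h import *
go(down(2.281),[.4434,-.142,.13])
E
```

```text
t: 7.68
eef_pos: [0.4669, -0.2311, 0.1546]
ee_rot: [3.141, 0.0, 2.605]
force: [0.4, 1.0, -0.5]
width: 0.0525
t7.68 slide [0.131, 0.129, 0.049] turn [0.0, 0.0, 0.052] rows [2.3 2.6] q [-0.08, 0.17, -0.43, -0.0, -0.98, -2.03] w0.053 F [0.4, 1.0, -0.5]
```

```bash
python3 -m crank '[{"turn":[0,0,0.052],"slide":[0.131,0.129,0.04],"fingers":0.2},{"turn":[0,0,0.052],"slide":[0.131,0.129,0.04],"fingers":0.2},{"turn":[0,0,0.052],"slide":[0.131,0.129,0.04],"fingers":0.2},{"turn":[0,0,0.052],"slide":[0.131,0.129,0.04],"fingers":0.2},{"turn":[0,0,0.052],"slide":[0.131,0.129,0.04],"fingers":0.2}]'
python3 - <<'E'
from h import *
go(down(2.281),[.4434,-.142,.034])
s=grab_frame("side"); t=grab_frame("top")
T=yawT([.4434,-.142,2.281])
crop(s,215,190,350,320,5,"g4",[(proj("side",l),(0,200,0)) for l in wire(T,True)])
crop(t,260,140,420,250,5,"g4t",[(proj("top",l),(0,200,0)) for l in wire(T,True)])
E
```

```text
t: 8.1
eef_pos: [0.444, -0.1429, 0.1351]
ee_rot: [3.141, 0.0, 2.288]
force: [0.4, -0.3, 0.2]
width: 0.0527
t8.10 slide [0.002, 0.0, 0.202] turn [0.0, 0.0, 0.001] rows [2.4 0.1] q [0.11, 0.1, -0.56, 0.0, -0.91, -2.54] w0.053 F [0.4, -0.3, 0.2]
```

View pics/g4.png

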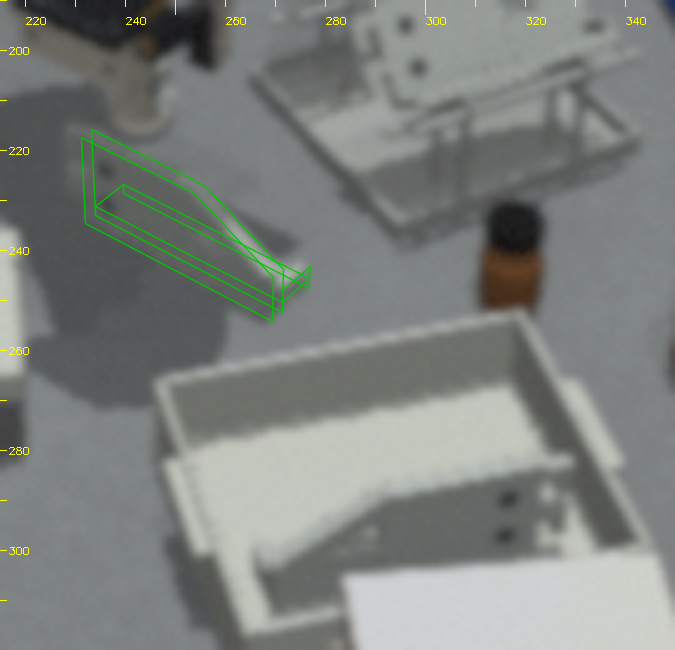

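View pics/g4t.png

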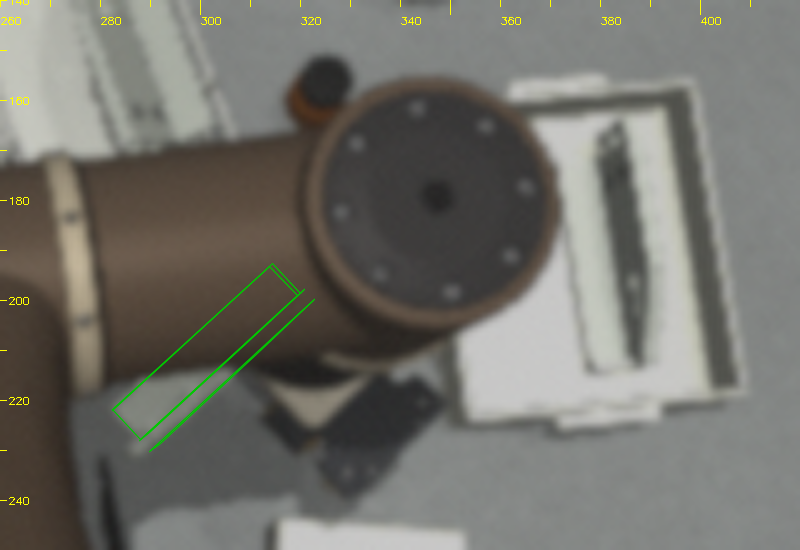

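```bash
python3 -m crank '[{"turn":[0,0,0.001],"slide":[0.002,0,0.08],"fingers":0.2},{"turn":[0,0,0.001],"slide":[0.002,0,0.15],"fingers":0.2},{"turn":[0,0,0.001],"slide":[0.002,0,0.2],"fingers":0.2},{"turn":[0,0,0.001],"slide":[0.002,0,0.2],"fingers":0.2},{"turn":[0,0,0.001],"slide":[0.002,0,0.2],"fingers":-0.3}]' 40;  python3 -m crank '[{"turn":[0,0,0],"slide":[0,0,0],"fingers":-1},{"turn":[0,0,0],"slide":[0,0,0],"fingers":-1},{"turn":[0,0,0],"slide":[0,0,0],"fingers":-1},{"turn":[0,0,0],"slide":[0,0,0],"fingers":-1},{"turn":[0,0,0],"slide":[0,0,0],"fingers":-1}]' 40; python3 -m crank '[{"turn":[0,0,0],"slide":[0,0,0],"fingers":-1},{"turn":[0,0,0],"slide":[0,0,0],"fingers":-1},{"turn":[0,0,0],"slide":[0,0,0],"fingers":-1}]'
```

```text
t: 8.62
eef_pos: [0.4428, -0.144, 0.0342]
ee_rot: [-3.139, -0.002, 2.278]
force: [-0.1, -0.3, 0.8]
width: 0.0499
t: 9.03
eef_pos: [0.4439, -0.143, 0.0358]
ee_rot: [3.14, 0.001, 2.278]
force: [-0.5, 0.2, -0.1]
width: 0.018
t: 9.28
eef_pos: [0.4437, -0.1429, 0.0354]
ee_rot: [3.141, 0.001, 2.278]
force: [-1.8, 0.5, 7.0]
width: 0.0097
```

```bash
python3 -m crank '[{"turn":[0,0,0],"slide":[0,0,-0.06],"fingers":-1},{"turn":[0,0,0],"slide":[0,0,-0.14],"fingers":-1},{"turn":[0,0,0],"slide":[0,0,-0.22],"fingers":-1},{"turn":[0,0,0],"slide":[0,0,-0.3],"fingers":-1},{"turn":[0,0,0],"slide":[0,0,-0.33],"fingers":-1}]'
python3 - <<'E'
from h import *
go(down(3.2306),[.49,.344,.2])
E
```

```text
t: 9.7
eef_pos: [0.4451, -0.1432, 0.2052]
ee_rot: [3.137, 0.005, 2.279]
force: [2.2, 0.5, -2.9]
width: 0.0098
t9.70 slide [0.682, 0.702, 0.01] turn [0.0, 0.001, -0.151] rows [11.7  7.6] q [0.11, 0.02, -0.46, 0.0, -1.08, -2.55] w0.010 F [2.2, 0.5, -2.9]
```

```bash
python3 -m crank '[{"turn":[0,0,-0.151],"slide":[0.682,0.702,0.0],"fingers":-1},{"turn":[0,0,-0.151],"slide":[0.682,0.702,0.0],"fingers":-1},{"turn":[0,0,-0.151],"slide":[0.682,0.702,0.0],"fingers":-1},{"turn":[0,0,-0.151],"slide":[0.682,0.702,0.0],"fingers":-1},{"turn":[0,0,-0.151],"slide":[0.682,0.702,0.0],"fingers":-1}]'
python3 - <<'E'
from h import *
go(down(3.2306),[.49,.344,.2])
E
```

```text
t: 10.12
eef_pos: [0.4616, 0.0661, 0.1996]
ee_rot: [3.142, -0.001, 2.909]
force: [1.4, -0.3, -2.6]
width: 0.0099
t10.12 slide [0.073, 0.554, -0.001] turn [0.0, -0.0, -0.051] rows [6.7 2.6] q [0.57, 0.03, -0.47, -0.0, -1.07, -2.37] w0.010 F [1.4, -0.3, -2.6]
```

```bash
python3 -m crank '[{"turn":[0,0,-0.051],"slide":[0.073,0.554,0.0],"fingers":-1},{"turn":[0,0,-0.051],"slide":[0.073,0.554,0.0],"fingers":-1},{"turn":[0,0,-0.051],"slide":[0.073,0.554,0.0],"fingers":-1},{"turn":[0,0,-0.051],"slide":[0.073,0.554,0.0],"fingers":-1},{"turn":[0,0,-0.051],"slide":[0.073,0.554,0.0],"fingers":-1}]'
python3 - <<'E'
from h import *
go(down(3.2306),[.49,.344,.2])
E
```

```text
t: 10.53
eef_pos: [0.484, 0.2734, 0.1992]
ee_rot: [-3.141, -0.001, -3.059]
force: [1.0, -0.2, -2.2]
width: 0.0094
t10.53 slide [-0.024, 0.14, -0.002] turn [-0.0, -0.0, -0.001] rows [1.7 0.1] q [0.87, 0.18, -0.29, -0.0, -1.1, -2.35] w0.009 F [1.0, -0.2, -2.2]
```

```bash
python3 -m crank '[{"turn":[0,0,-0.001],"slide":[-0.024,0.14,0.0],"fingers":-1},{"turn":[0,0,-0.001],"slide":[-0.024,0.14,0.0],"fingers":-1},{"turn":[0,0,-0.001],"slide":[-0.024,0.14,0.0],"fingers":-1},{"turn":[0,0,-0.001],"slide":[-0.024,0.14,0.0],"fingers":-1},{"turn":[0,0,-0.001],"slide":[-0.024,0.14,0.0],"fingers":-1}]'
python3 - <<'E'
from h import *
s=grab_frame("side"); crop(s,190,80,330,200,5,"g5")
go(down(3.2306),[.49,.344,.05])
E
```

```text
t: 10.95
eef_pos: [0.4904, 0.3418, 0.1988]
ee_rot: [-3.14, -0.002, -3.053]
force: [-0.7, -0.8, -3.1]
width: 0.0096
t11.00 slide [0.0, 0.006, 0.298] turn [-0.0, -0.0, -0.0] rows [3.6 0. ] q [0.93, 0.25, -0.2, -0.0, -1.12, -2.42] w0.010 F [0.6, -0.2, -3.0]
```

View pics/g5.png

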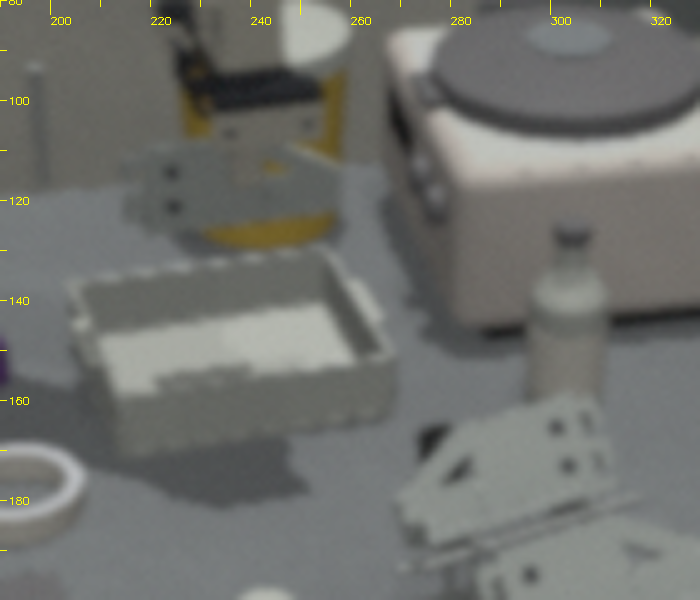

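```bash
python3 -m crank '[{"turn":[0,0,0],"slide":[0,0.006,0.08],"fingers":-1},{"turn":[0,0,0],"slide":[0,0.006,0.16],"fingers":-1},{"turn":[0,0,0],"slide":[0,0.006,0.23],"fingers":-1},{"turn":[0,0,0],"slide":[0,0.006,0.28],"fingers":-1},{"turn":[0,0,0],"slide":[0,0.006,0.3],"fingers":-1}]' ;python3 -m crank '[{"turn":[0,0,0],"slide":[0,0,0],"fingers":-1},{"turn":[0,0,0],"slide":[0,0,0],"fingers":-1}]'
python3 - <<'E'
from h import *
go(down(3.2306),[.49,.344,.0404])
E
```

```text
t: 11.42
eef_pos: [0.4892, 0.342, 0.0462]
ee_rot: [-3.138, -0.004, -3.056]
force: [0.0, -0.7, -3.3]
width: 0.0094
t: 11.58
eef_pos: [0.4916, 0.3451, 0.0509]
ee_rot: [3.142, 0.001, -3.054]
force: [0.4, 0.1, -2.1]
width: 0.0096
t11.58 slide [0.003, -0.002, 0.021] turn [0.0, 0.0, -0.0] rows [0.3 0. ] q [0.94, 0.4, -0.37, 0.0, -0.8, -2.42] w0.010 F [0.4, 0.1, -2.1]
```

```bash
python3 -m crank '[{"turn":[0,0,0],"slide":[0,0,0.006],"fingers":-1},{"turn":[0,0,0],"slide":[0,0,0.011],"fingers":-1},{"turn":[0,0,0],"slide":[0,0,0.015],"fingers":-1},{"turn":[0,0,0],"slide":[0,0,0.017],"fingers":-1},{"turn":[0,0,0],"slide":[0,0,0.018],"fingers":-1}]' ;python3 -m crank '[{"turn":[0,0,0],"slide":[0,0,0.001],"fingers":-1},{"turn":[0,0,0],"slide":[0,0,0.001],"fingers":-1}]' ; python3 -m crank '[{"turn":[0,0,0],"slide":[0,0,0.002],"fingers":-1},{"turn":[0,0,0],"slide":[0,0,0.002],"fingers":-1}]'
```

```text
t: 12.0
eef_pos: [0.491, 0.3454, 0.0413]
ee_rot: [3.141, 0.0, -3.053]
force: [-0.5, -0.0, -2.9]
width: 0.0097
t: 12.17
eef_pos: [0.491, 0.3454, 0.0405]
ee_rot: [3.141, 0.0, -3.053]
force: [0.5, 1.4, -2.5]
width: 0.0099
t: 12.33
eef_pos: [0.491, 0.3454, 0.0405]
ee_rot: [3.141, 0.0, -3.053]
force: [-3.7, -2.1, 6.5]
width: 0.0096
```

```bash
python3 -m crank '[{"turn":[0,0,0],"slide":[0,0,0],"fingers":-0.4},{"turn":[0,0,0],"slide":[0,0,0],"fingers":-0.4},{"turn":[0,0,0],"slide":[0,0,0],"fingers":-0.4},{"turn":[0,0,0],"slide":[0,0,0],"fingers":-0.4}]'; python3 -m crank '[{"turn":[0,0,0],"slide":[0,0,-0.05],"fingers":-0.4},{"turn":[0,0,0],"slide":[0,0,-0.13],"fingers":-0.4},{"turn":[0,0,0],"slide":[0,0,-0.21],"fingers":-0.2},{"turn":[0,0,0],"slide":[0,0,-0.29],"fingers":0},{"turn":[0,0,0],"slide":[0,0,-0.37],"fingers":0.2}]'
python3 - <<'E'
from h import *
print(unz("top",(278/1.5625,222/1.5625),0))
R,p=leanT([.6227,.0651,-1.27,.1038],True); Rt=R@np.diag([-1,1,-1]); print(R[:,2])
print(p+.1*R[:,2]); go(Rt,p+.11*R[:,2])
E
```

```text
t: 12.67
eef_pos: [0.4911, 0.3454, 0.0394]
ee_rot: [3.141, 0.0, -3.053]
force: [0.4, 0.0, -0.5]
width: 0.0254
t: 13.08
eef_pos: [0.4907, 0.345, 0.2264]
ee_rot: [-3.142, 0.0, -3.053]
force: [0.9, 1.5, 0.7]
width: 0.0412
[0.71818446 0.29512816 0.        ]
[-0.16993973  0.54782335  0.81915204]
[0.60570603 0.11988233 0.1857152 ]
t13.08 slide [-0.187, -0.457, 0.065] turn [0.097, -0.01, -0.033] rows [6.  5.2] q [0.94, 0.24, -0.16, 0.0, -1.17, -2.42] w0.041 F [0.9, 1.5, 0.7]
```

```bash
python3 -m crank '[{"turn":[0.097,-0.01,-0.033],"slide":[-0.187,-0.457,0.03],"fingers":0.2},{"turn":[0.097,-0.01,-0.033],"slide":[-0.187,-0.457,0.03],"fingers":0.2},{"turn":[0.097,-0.01,-0.033],"slide":[-0.187,-0.457,0.03],"fingers":0.2},{"turn":[0.097,-0.01,-0.033],"slide":[-0.187,-0.457,0.03],"fingers":0.2},{"turn":[0.097,-0.01,-0.033],"slide":[-0.187,-0.457,0.03],"fingers":0.2}]'
python3 - <<'E'
from h import *
R,p=leanT([.6227,.0651,-1.27,.1038],True); Rt=R@np.diag([-1,1,-1])
go(Rt,p+.11*R[:,2])
E
```

```text
t: 13.5
eef_pos: [0.5877, 0.1602, 0.2127]
ee_rot: [-2.546, 0.001, -2.844]
force: [1.0, -1.0, 0.5]
width: 0.0523
t13.50 slide [-0.011, -0.042, 0.074] turn [0.002, -0.0, -0.0] rows [1.  0.1] q [0.87, 0.35, -0.38, 0.52, -1.24, -2.42] w0.052 F [1.0, -1.0, 0.5]
```

Joints behave well. Move to the approach pose and look.

```bash
python3 -m crank '[{"turn":[0.002,0,0],"slide":[-0.011,-0.042,0.074],"fingers":0.3},{"turn":[0.002,0,0],"slide":[-0.011,-0.042,0.074],"fingers":0.3},{"turn":[0.002,0,0],"slide":[-0.011,-0.042,0.074],"fingers":0.3},{"turn":[0.002,0,0],"slide":[-0.011,-0.042,0.074],"fingers":0.3}]'
python3 - <<'E'
from h import *
R,p=leanT([.6227,.0651,-1.27,.1038],True); Rt=R@np.diag([-1,1,-1])
go(Rt,p)
s=grab_frame("side");t=grab_frame("top");W=wire((R,p),True)
st=get_state();Rg=Ro.from_euler('xyz',st["ee_rot"]).as_matrix();e=st["eef_pos"];w=st["width"]/2
J=[np.array([e+Rg@[0,a,0] for a in(-w,w)]),np.array([e,e+.11*Rg[:,2]])]
crop(s,230,80,370,200,5,"g6",[(proj("side",l),(0,0,255)) for l in W]+[(proj("side",l),(0,255,255)) for l in J]); crop(t,160,90,310,210,5,"g6t",[(proj("top",l),(0,0,255)) for l in W]+[(proj("top",l),(0,255,255)) for l in J])
E
```

```text
t: 13.83
eef_pos: [0.6029, 0.1257, 0.1929]
ee_rot: [-2.538, 0.0, -2.848]
force: [0.1, 1.3, 1.0]
width: 0.0565
t13.83 slide [-0.003, -0.004, 0.219] turn [0.001, -0.001, -0.001] rows [2.6 0.1] q [0.81, 0.36, -0.43, 0.57, -1.17, -2.41] w0.056 F [0.1, 1.3, 1.0]
```

View pics/g6.png

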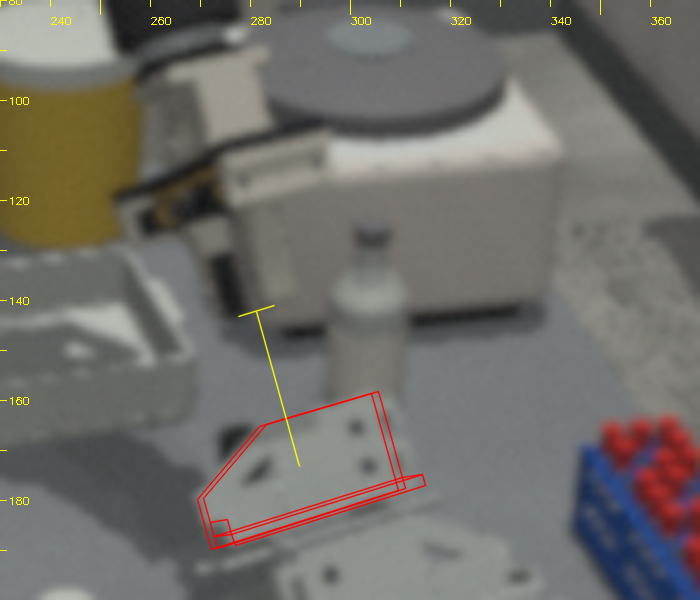

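View pics/g6t.png

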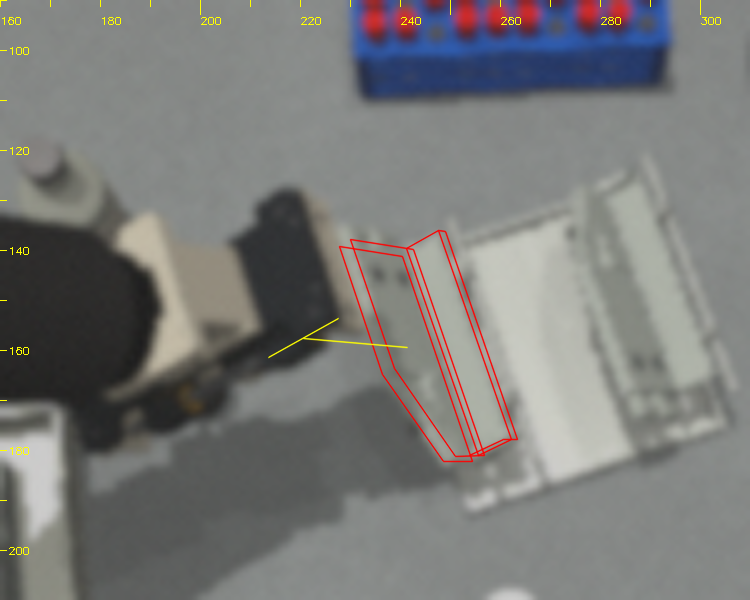

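```bash
python3 -m crank '[{"turn":[0.001,-0.001,-0.001],"slide":[-0.003,-0.004,0.06],"fingers":0.3},{"turn":[0.001,-0.001,-0.001],"slide":[-0.003,-0.004,0.11],"fingers":0.3},{"turn":[0.001,-0.001,-0.001],"slide":[-0.003,-0.004,0.11],"fingers":0.3},{"turn":[0.001,-0.001,-0.001],"slide":[-0.003,-0.004,0.11],"fingers":0.3}]'
python3 - <<'E'
from h import *
R,p=leanT([.6227,.0651,-1.27,.1038],True); Rt=R@np.diag([-1,1,-1])
go(Rt,p)
s=grab_frame("side");t=grab_frame("top");W=wire((R,p),True)
crop(s,240,110,350,210,7,"g7"); crop(t,200,110,310,200,7,"g7t")
E
```

```text
t: 14.27
eef_pos: [0.6135, 0.0948, 0.1488]
ee_rot: [-2.531, 0.001, -2.839]
force: [0.2, -0.9, -0.1]
width: 0.0571
t14.27 slide [0.0, 0.001, 0.109] turn [0.0, 0.0, 0.0] rows [1.3 0. ] q [0.75, 0.4, -0.51, 0.64, -1.05, -2.45] w0.057 F [0.2, -0.9, -0.1]
```

View pics/g7.png

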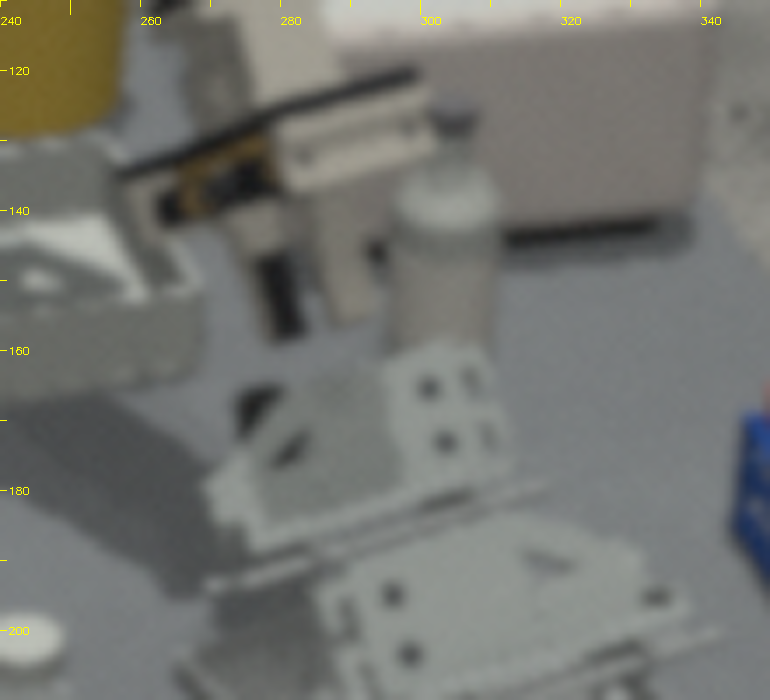

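View pics/g7t.png

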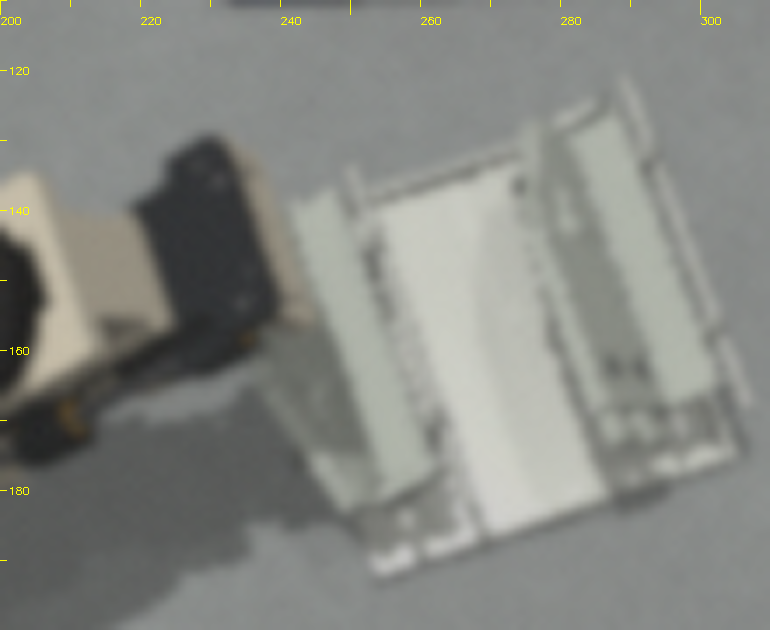

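```bash
python3 -m crank '[{"turn":[0,0,0],"slide":[0,0.001,0.05],"fingers":0.3},{"turn":[0,0,0],"slide":[0,0.001,0.1],"fingers":0.3},{"turn":[0,0,0],"slide":[0,0.001,0.107],"fingers":0.3},{"turn":[0,0,0],"slide":[0,0.001,0.107],"fingers":0.3},{"turn":[0,0,0],"slide":[0,0.001,0.107],"fingers":0.3}]' 15
python3 - <<'E'
from h import *
R,p=leanT([.6227,.0651,-1.27,.1038],True); Rt=R@np.diag([-1,1,-1])
go(Rt,p)
s=grab_frame("side")
crop(s,240,110,350,210,7,"g8")
E
```

```text
t: 14.78
eef_pos: [0.6235, 0.067, 0.1058]
ee_rot: [-2.532, 0.003, -2.838]
force: [0.5, -0.6, 0.9]
width: 0.0572
t14.78 slide [0.003, -0.0, 0.005] turn [0.0, 0.001, 0.0] rows [0.1 0. ] q [0.69, 0.44, -0.58, 0.71, -0.95, -2.5] w0.057 F [0.5, -0.6, 0.9]
```

View pics/g8.png

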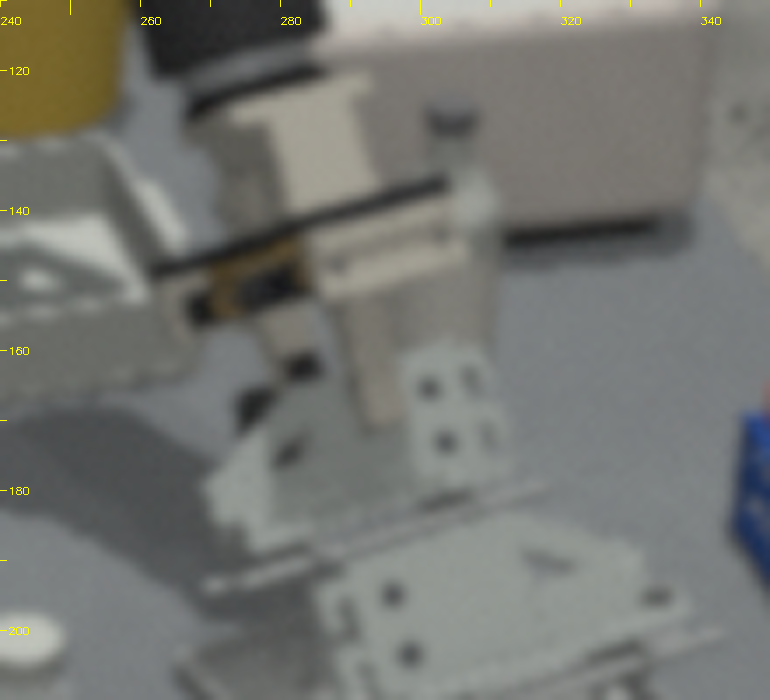

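```bash
python3 -m crank '[{"turn":[0,0,0],"slide":[0,0,0.003],"fingers":-0.6},{"turn":[0,0,0],"slide":[0,0,0.003],"fingers":-0.6},{"turn":[0,0,0],"slide":[0,0,0.003],"fingers":-0.6},{"turn":[0,0,0],"slide":[0,0,0.003],"fingers":-0.6},{"turn":[0,0,0],"slide":[0,0,0.003],"fingers":-0.6}]' 15;  python3 -m crank '[{"turn":[0,0,0],"slide":[0,0,0],"fingers":-0.7},{"turn":[0,0,0],"slide":[0,0,0],"fingers":-0.7},{"turn":[0,0,0],"slide":[0,0,0],"fingers":-0.7}]' 15;  python3 -m crank '[{"turn":[0,0,0],"slide":[0,0,0],"fingers":-1},{"turn":[0,0,0],"slide":[0,0,0],"fingers":-1},{"turn":[0,0,0],"slide":[0,0,0],"fingers":-1}]' 15
```

```text
t: 15.25
eef_pos: [0.6229, 0.0652, 0.1034]
ee_rot: [-2.532, 0.002, -2.838]
force: [-0.9, -0.6, -0.3]
width: 0.0292
t: 15.5
eef_pos: [0.6229, 0.065, 0.1032]
ee_rot: [-2.532, 0.001, -2.838]
force: [0.6, 0.3, 0.3]
width: 0.0143
t: 15.75
eef_pos: [0.623, 0.0657, 0.1028]
ee_rot: [-2.533, 0.002, -2.838]
force: [-1.8, 4.2, -3.0]
width: 0.0099
```

```bash
python3 -m crank '[{"turn":[0,0,0],"slide":[0,0,0],"fingers":-1},{"turn":[0,0,0],"slide":[0,0,-0.02],"fingers":-1},{"turn":[0,0,0],"slide":[0,0,-0.06],"fingers":-1},{"turn":[0,0,0],"slide":[0,0,-0.12],"fingers":-1},{"turn":[0,0,0],"slide":[0,0,-0.18],"fingers":-1}]' 45
python3 - <<'E'
from h import *
s=grab_frame("side"); crop(s,230,80,340,210,5,"g9")
go(down(-3.053),[.50,.25,.24])
E
```

```text
t: 16.17
eef_pos: [0.6061, 0.1136, 0.1774]
ee_rot: [-2.531, -0.002, -2.84]
force: [0.9, 1.0, -3.8]
width: 0.0096
t16.22 slide [0.127, 0.194, -0.275] turn [-0.096, 0.011, 0.033] rows [4.3 5.2] q [0.79, 0.37, -0.45, 0.59, -1.13, -2.42] w0.010 F [2.8, 4.5, 1.7]
```

View pics/g9.png

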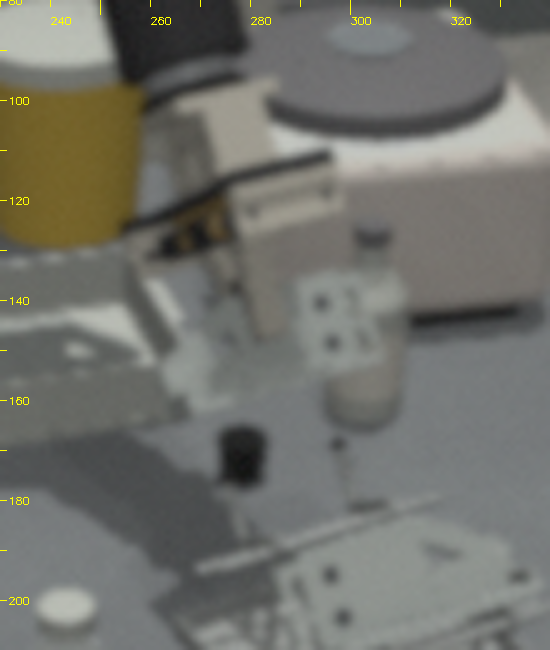

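```bash
python3 -m crank '[{"turn":[-0.03,0.003,0.01],"slide":[0.03,0.05,-0.1],"fingers":-1},{"turn":[-0.096,0.011,0.033],"slide":[0.127,0.194,-0.275],"fingers":-1},{"turn":[-0.096,0.011,0.033],"slide":[0.127,0.194,-0.275],"fingers":-1},{"turn":[-0.096,0.011,0.033],"slide":[0.127,0.194,-0.275],"fingers":-1},{"turn":[-0.096,0.011,0.033],"slide":[0.127,0.194,-0.275],"fingers":-1}]'
python3 - <<'E'
from h import *
go(down(-3.053),[.476,.431,.21])
E
```

```text
t: 16.63
eef_pos: [0.4972, 0.2507, 0.2371]
ee_rot: [-3.13, 0.001, -3.046]
force: [0.3, -2.6, -4.9]
width: 0.0097
t16.63 slide [0.008, 0.364, 0.05] turn [-0.002, 0.0, 0.001] rows [4.4 0.1] q [0.83, 0.16, -0.24, 0.01, -1.18, -2.3] w0.010 F [0.3, -2.6, -4.9]
```

```bash
python3 -m crank '[{"turn":[-0.002,0,0.001],"slide":[0.008,0.364,0.05],"fingers":-1},{"turn":[-0.002,0,0.001],"slide":[0.008,0.364,0.05],"fingers":-1},{"turn":[-0.002,0,0.001],"slide":[0.008,0.364,0.05],"fingers":-1},{"turn":[-0.002,0,0.001],"slide":[0.008,0.364,0.05],"fingers":-1},{"turn":[-0.002,0,0.001],"slide":[0.008,0.364,0.05],"fingers":-1}]'; python3 -m crank '[{"turn":[0,0,0],"slide":[0,0,0],"fingers":-1},{"turn":[0,0,0],"slide":[0,0,0],"fingers":-1}]'
python3 - <<'E'
from h import *
go(down(-3.053),[.476,.431,.047])
s=grab_frame("side"); crop(s,190,80,300,200,5,"g10")
t=grab_frame("top"); crop(t,80,140,230,260,5,"g10t")
E
```

```text
t: 17.05
eef_pos: [0.4768, 0.43, 0.204]
ee_rot: [-3.133, -0.002, -3.053]
force: [0.4, 0.9, -4.0]
width: 0.0096
t: 17.22
eef_pos: [0.4772, 0.4268, 0.2043]
ee_rot: [-3.132, -0.003, -3.053]
force: [0.1, -0.2, -4.2]
width: 0.0096
t17.22 slide [0.001, 0.012, 0.314] turn [-0.002, -0.0, 0.0] rows [3.8 0.1] q [1.04, 0.32, -0.1, 0.0, -1.16, -2.52] w0.010 F [0.1, -0.2, -4.2]
```

View pics/g10.png

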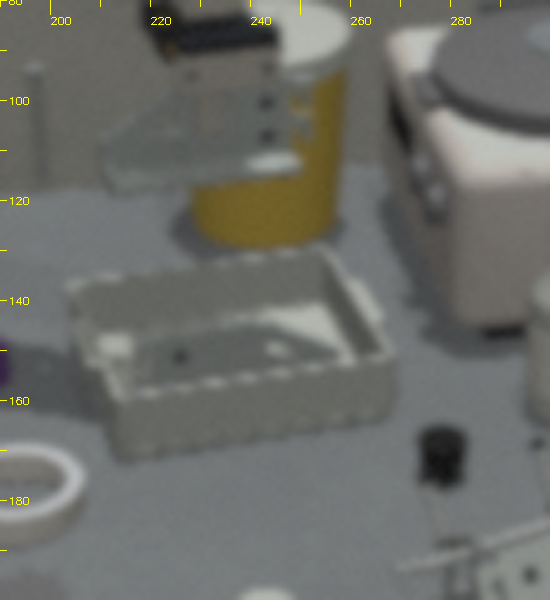

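View pics/g10t.png

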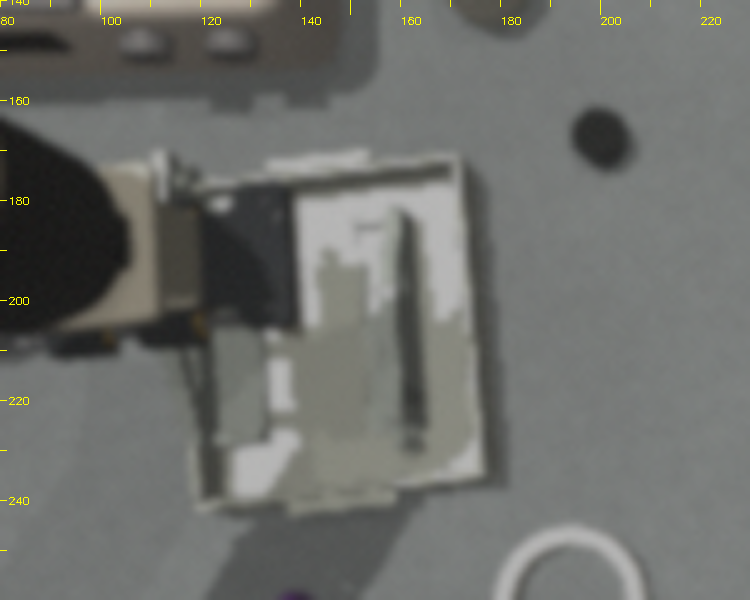

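```bash
python3 -m crank '[{"turn":[-0.002,0,0],"slide":[0.001,0.01,0.06],"fingers":-1},{"turn":[-0.002,0,0],"slide":[0.001,0.01,0.14],"fingers":-1},{"turn":[-0.002,0,0],"slide":[0.001,0.01,0.22],"fingers":-1},{"turn":[-0.002,0,0],"slide":[0.001,0.01,0.28],"fingers":-1},{"turn":[-0.002,0,0],"slide":[0.001,0.01,0.302],"fingers":-1}]';python3 -m crank '[{"turn":[0,0,0],"slide":[0,0,0],"fingers":-1},{"turn":[0,0,0],"slide":[0,0,0],"fingers":-1},{"turn":[0,0,0],"slide":[0,0,0],"fingers":-1}]'
python3 - <<'E'
from h import *
go(down(-3.053),[.476,.431,.039])
s=grab_frame("side"); crop(s,190,80,300,200,5,"g11")
E
```

```text
t: 17.73
eef_pos: [0.476, 0.4265, 0.0501]
ee_rot: [3.142, -0.005, -3.057]
force: [-0.3, -2.0, -5.2]
width: 0.0098
t: 17.98
eef_pos: [0.4791, 0.4316, 0.0572]
ee_rot: [3.134, 0.003, -3.054]
force: [0.1, -0.1, -3.7]
width: 0.0097
t17.98 slide [0.006, -0.001, 0.036] turn [0.001, 0.0, -0.0] rows [0.4 0.1] q [1.03, 0.45, -0.26, -0.0, -0.85, -2.52] w0.010 F [0.1, -0.1, -3.7]
```

View pics/g11.png

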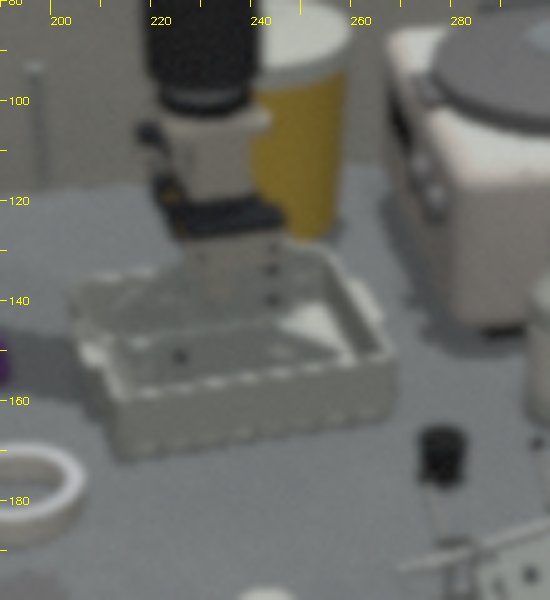

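```bash
python3 -m crank '[{"turn":[0.001,0,0],"slide":[0.003,0,0.008],"fingers":-1},{"turn":[0.001,0,0],"slide":[0.003,0,0.014],"fingers":-1},{"turn":[0.001,0,0],"slide":[0.003,0,0.02],"fingers":-1},{"turn":[0.001,0,0],"slide":[0.003,0,0.026],"fingers":-1},{"turn":[0.001,0,0],"slide":[0.003,0,0.026],"fingers":-1}]';python3 -m crank '[{"turn":[0,0,0],"slide":[0,0,0.003],"fingers":-1},{"turn":[0,0,0],"slide":[0,0,0.003],"fingers":-1}]'; python3 -m crank '[{"turn":[0,0,0],"slide":[0,0,0.003],"fingers":-1},{"turn":[0,0,0],"slide":[0,0,0.003],"fingers":-1}]'
```

```text
t: 18.45
eef_pos: [0.476, 0.4301, 0.0408]
ee_rot: [-3.14, -0.0, -3.054]
force: [-0.1, 0.5, -5.0]
width: 0.0097
t: 18.62
eef_pos: [0.4762, 0.4303, 0.0406]
ee_rot: [-3.14, 0.0, -3.054]
force: [-1.8, -2.1, 3.9]
width: 0.0098
t: 18.78
eef_pos: [0.4762, 0.4304, 0.0406]
ee_rot: [-3.141, 0.001, -3.054]
force: [-7.6, -4.4, 15.0]
width: 0.0098
```

```bash
python3 -m crank '[{"turn":[0,0,0],"slide":[0,0,-0.001],"fingers":-0.4},{"turn":[0,0,0],"slide":[0,0,-0.001],"fingers":-0.4},{"turn":[0,0,0],"slide":[0,0,-0.001],"fingers":-0.4},{"turn":[0,0,0],"slide":[0,0,-0.001],"fingers":-0.4}]'; python3 -m crank '[{"turn":[0,0,0],"slide":[0,0,-0.05],"fingers":-0.4},{"turn":[0,0,0],"slide":[0,0,-0.13],"fingers":-0.4},{"turn":[0,0,0],"slide":[0,0,-0.21],"fingers":-0.2},{"turn":[0,0,0],"slide":[0,0,-0.29],"fingers":0},{"turn":[0,0,0],"slide":[0,0,-0.37],"fingers":0.2}]'
python3 - <<'E'
from h import *
R,p=leanT([.6510,-.0695,-1.27,.1038],False); Rt=R@np.diag([1,-1,-1])
print(p+.11*R[:,2])
go(Rt,p+.11*R[:,2])
t=grab_frame("top");s=grab_frame("side")
for i,dx in enumerate((0,.005)):
  W=wire(leanT([.651+dx,-.0695,-1.27,.1038],False),False)
  crop(s,270,160,350,230,9,"k%d"%i,[(proj("side",l),(0,200,0)) for l in W]); crop(t,255,110,315,185,8,"kt%d"%i,[(proj("top",l),(0,200,0)) for l in W])
crop(t,80,140,230,260,5,"g12t");crop(s,190,80,300,200,5,"g12")
E
```

```text
t: 19.12
eef_pos: [0.4765, 0.4305, 0.0389]
ee_rot: [-3.141, 0.0, -3.054]
force: [-0.2, -0.2, 0.6]
width: 0.0256
t: 19.53
eef_pos: [0.4762, 0.4302, 0.2257]
ee_rot: [-3.14, 0.0, -3.055]
force: [0.8, 0.7, -0.1]
width: 0.0409
[ 0.63230663 -0.00923943  0.19390672]
t19.53 slide [-0.235, -0.903, 0.065] turn [0.097, -0.01, -0.033] rows [11.2  5.2] q [1.04, 0.31, -0.07, 0.0, -1.2, -2.52] w0.041 F [0.8, 0.7, -0.1]
```

View pics/k0.png

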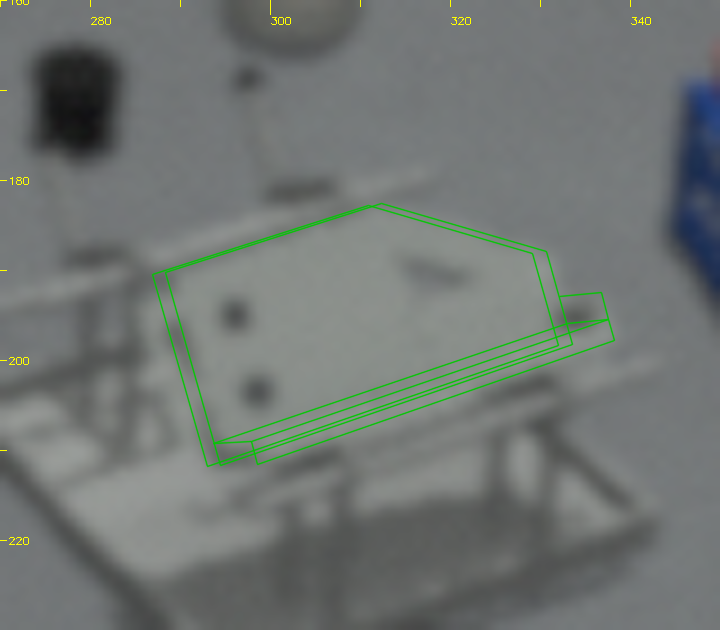

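View pics/kt0.png

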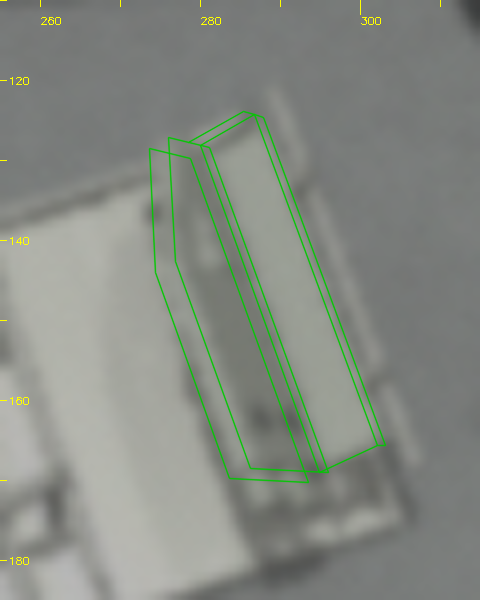

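View pics/g12t.png

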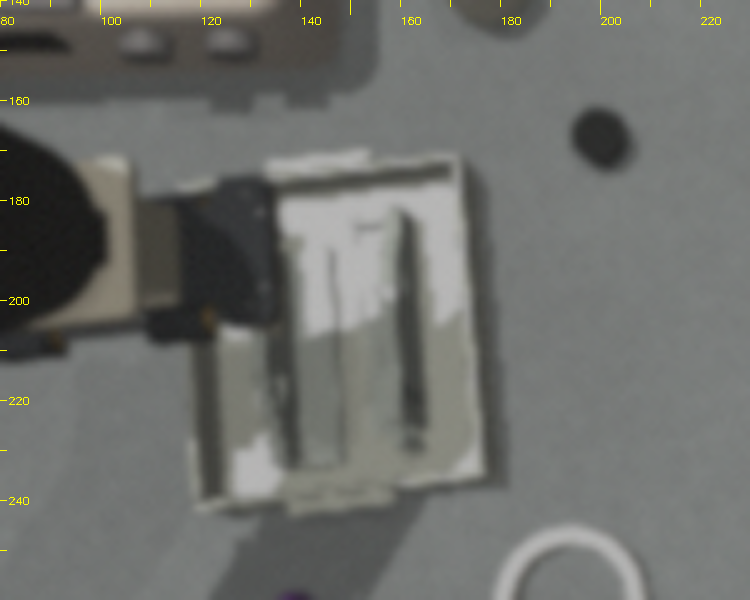

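View pics/g12.png

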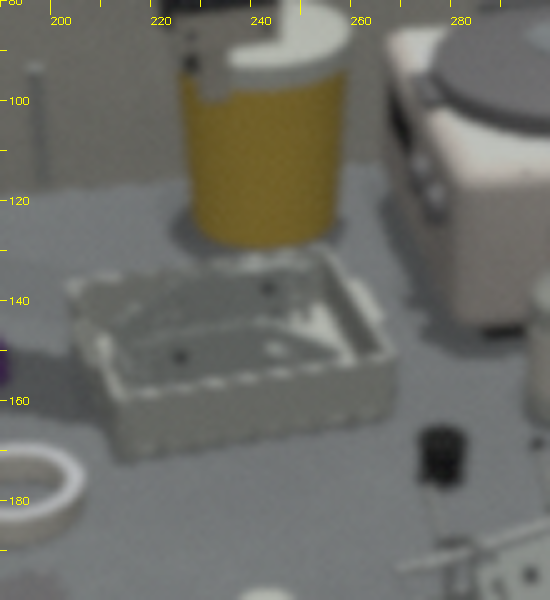

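Run:
```python
from h import *
def face(T,left,uv):
    R,p=T; n=R[:,1]; y=-.005 if left else .005; o,d=ray("side",np.array(uv)-.5); k=(n@(p+R@[0,y,0]-o))/(n@d); return np.round(R.T@(o+k*d-p)*1000,1)
for uv in((301.2,165.3),(303.7,173.3)): print("l1",face(leanT([.623,.0657,-1.27,.1038],True),True,uv))
for uv in((296.1,195),(298.7,203.6)): print("r1",face(leanT([.651,-.072,-1.27,.1038],False),False,uv))
W=wire(leanT([.649,-.073,-1.27,.1038],False),False)
```

```text
l1 [45.9 -5.  15.5]
l1 [ 46.8  -5.  -13.3]
r1 [48.5  5.  14.8]
r1 [ 48.    5.  -13.6]
```

```bash
python3 -m crank '[{"turn":[0,0,-0.02],"slide":[-0.16,-0.6,0],"fingers":0.3},{"turn":[0.0,0,-0.033],"slide":[-0.16,-0.6,0],"fingers":0.3},{"turn":[0.02,-0.002,-0.033],"slide":[-0.16,-0.6,0],"fingers":0.3},{"turn":[0.04,-0.004,-0.033],"slide":[-0.16,-0.6,0],"fingers":0.3},{"turn":[0.06,-0.006,-0.033],"slide":[-0.16,-0.6,0],"fingers":0.3}]'
python3 - <<'E'
from h import *
R,p=leanT([.649,-.0726,-1.27,.1038],False); Rt=R@np.diag([1,-1,-1])
go(Rt,p+.12*R[:,2])
E
```

```text
t: 20.05
eef_pos: [0.5488, 0.2332, 0.2257]
ee_rot: [-2.761, 0.001, -2.845]
force: [0.9, -1.0, -0.3]
width: 0.0567
t20.05 slide [-0.012, -0.452, 0.231] turn [0.037, -0.0, -0.001] rows [6.1 1.8] q [0.92, 0.3, -0.27, 0.32, -1.25, -2.34] w0.057 F [0.9, -1.0, -0.3]
```

```bash
python3 -m crank '[{"turn":[0.037,0,-0.001],"slide":[-0.012,-0.452,0.231],"fingers":0.3},{"turn":[0.037,0,-0.001],"slide":[-0.012,-0.452,0.231],"fingers":0.3},{"turn":[0.037,0,-0.001],"slide":[-0.012,-0.452,0.231],"fingers":0.3},{"turn":[0.037,0,-0.001],"slide":[-0.012,-0.452,0.231],"fingers":0.3},{"turn":[0.037,0,-0.001],"slide":[-0.012,-0.452,0.231],"fingers":0.3}]'
python3 - <<'E'
from h import *
R,p=leanT([.649,-.0726,-1.27,.1038],False); Rt=R@np.diag([1,-1,-1])
go(Rt,p+.12*R[:,2])
E
```

```text
t: 20.47
eef_pos: [0.6127, 0.0368, 0.2029]
ee_rot: [-2.533, -0.007, -2.837]
force: [1.8, -0.1, 1.4]
width: 0.0571
t20.47 slide [-0.004, -0.075, 0.054] turn [0.0, -0.001, 0.001] rows [1.1 0.1] q [0.68, 0.31, -0.51, 0.64, -1.1, -2.34] w0.057 F [1.8, -0.1, 1.4]
```

```bash
python3 -m crank '[{"turn":[0,0,0],"slide":[-0.004,-0.075,0.054],"fingers":0.3},{"turn":[0,0,0],"slide":[-0.004,-0.075,0.054],"fingers":0.3},{"turn":[0,0,0],"slide":[-0.004,-0.075,0.054],"fingers":0.3}]';python3 -m crank '[{"turn":[0,0,0],"slide":[0,0,0],"fingers":0.3}]'
python3 - <<'E'
from h import *
R,p=leanT([.649,-.0726,-1.27,.1038],False); Rt=R@np.diag([1,-1,-1])
go(Rt,p+.05*R[:,2])
E
```

```text
t: 20.72
eef_pos: [0.6278, -0.0087, 0.2028]
ee_rot: [-2.533, -0.006, -2.843]
force: [-0.0, 0.7, -0.1]
width: 0.0571
t: 20.8
eef_pos: [0.6282, -0.0062, 0.2031]
ee_rot: [-2.533, -0.005, -2.841]
force: [0.1, 0.4, 0.8]
width: 0.0573
t20.80 slide [-0.001, -0.0, 0.143] turn [0.0, -0.001, 0.0] rows [1.7 0. ] q [0.59, 0.3, -0.53, 0.68, -1.06, -2.3] w0.057 F [0.1, 0.4, 0.8]
```

```bash
python3 -m crank '[{"turn":[0,-0.001,0],"slide":[-0.001,0,0.07],"fingers":0.3},{"turn":[0,-0.001,0],"slide":[-0.001,0,0.14],"fingers":0.3},{"turn":[0,-0.001,0],"slide":[-0.001,0,0.14],"fingers":0.3},{"turn":[0,-0.001,0],"slide":[-0.001,0,0.14],"fingers":0.3}]'
python3 - <<'E'
from h import *
R,p=leanT([.649,-.0726,-1.27,.1038],False); Rt=R@np.diag([1,-1,-1])
go(Rt,p)
s=grab_frame("side"); crop(s,240,120,350,230,6,"g13"); t=grab_frame("top"); crop(t,200,100,320,200,6,"g13t")
E
```

```text
t: 21.13
eef_pos: [0.6395, -0.0437, 0.1445]
ee_rot: [-2.532, -0.003, -2.835]
force: [0.6, 0.6, -0.2]
width: 0.0569
t21.13 slide [-0.001, -0.003, 0.101] turn [0.0, 0.0, 0.001] rows [1.2 0.1] q [0.5, 0.36, -0.62, 0.79, -0.91, -2.37] w0.057 F [0.6, 0.6, -0.2]
```

View pics/g13.png

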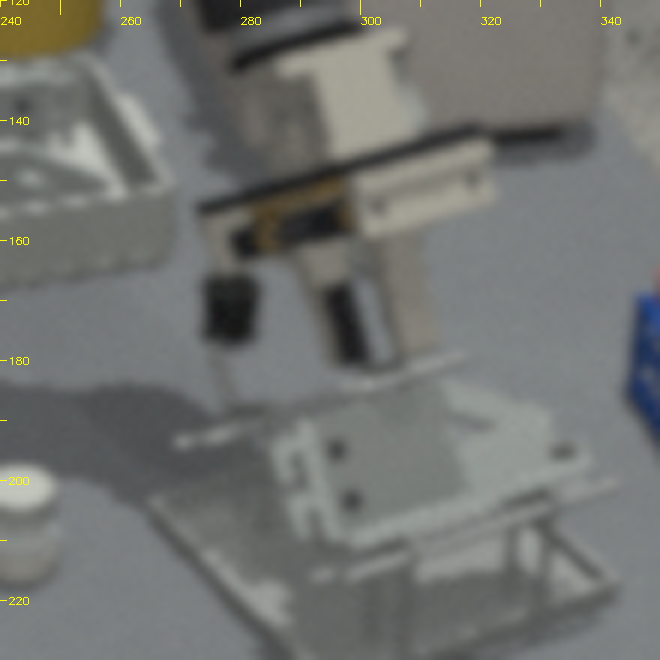

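View pics/g13t.png

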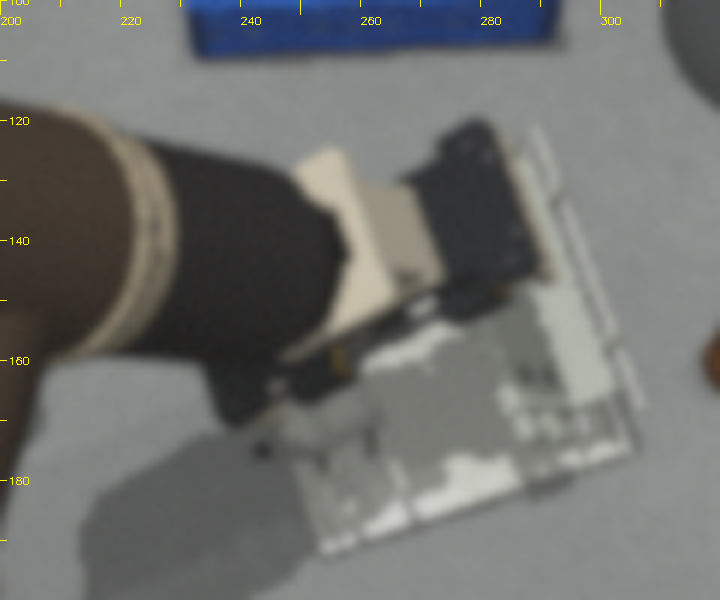

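Alignment good; go in.

```bash
python3 -m crank '[{"turn":[0,0,0.001],"slide":[-0.001,-0.003,0.05],"fingers":0.3},{"turn":[0,0,0.001],"slide":[-0.001,-0.003,0.09],"fingers":0.3},{"turn":[0,0,0.001],"slide":[-0.001,-0.003,0.099],"fingers":0.1},{"turn":[0,0,0.001],"slide":[-0.001,-0.003,0.099],"fingers":0},{"turn":[0,0,0.001],"slide":[-0.001,-0.003,0.099],"fingers":-0.2}]' 15
python3 - <<'E'
from h import *
R,p=leanT([.649,-.0726,-1.27,.1038],False); Rt=R@np.diag([1,-1,-1])
go(Rt,p)
E
```

```text
t: 21.65
eef_pos: [0.6504, -0.0709, 0.1073]
ee_rot: [-2.533, 0.005, -2.84]
force: [0.9, 0.5, -0.5]
width: 0.0425
t21.65 slide [0.004, 0.002, 0.007] turn [0.0, 0.001, -0.0] rows [0.1 0. ] q [0.43, 0.4, -0.67, 0.9, -0.81, -2.44] w0.043 F [0.9, 0.5, -0.5]
```

```bash
python3 -m crank '[{"turn":[0,0,0],"slide":[0.002,0.001,0.004],"fingers":-0.6},{"turn":[0,0,0],"slide":[0.002,0.001,0.004],"fingers":-0.6},{"turn":[0,0,0],"slide":[0.002,0.001,0.004],"fingers":-0.6},{"turn":[0,0,0],"slide":[0.002,0.001,0.004],"fingers":-0.6}]' 15;  python3 -m crank '[{"turn":[0,0,0],"slide":[0,0,0],"fingers":-0.85},{"turn":[0,0,0],"slide":[0,0,0],"fingers":-0.85},{"turn":[0,0,0],"slide":[0,0,0],"fingers":-0.85}]' 15; python3 -m crank '[{"turn":[0,0,0],"slide":[0,0,0],"fingers":-1},{"turn":[0,0,0],"slide":[0,0,0],"fingers":-1}]' 15
```

```text
t: 21.98
eef_pos: [0.6491, -0.0724, 0.1048]
ee_rot: [-2.533, 0.005, -2.841]
force: [-0.7, 0.4, 0.3]
width: 0.0191
t: 22.23
eef_pos: [0.6489, -0.0721, 0.1039]
ee_rot: [-2.534, 0.004, -2.84]
force: [-3.1, 4.5, 0.1]
width: 0.0098
t: 22.4
eef_pos: [0.6489, -0.0721, 0.1039]
ee_rot: [-2.534, 0.004, -2.84]
force: [-2.0, 5.1, -0.2]
width: 0.0101
```

```bash
python3 -m crank '[{"turn":[0,0,0],"slide":[0,0,0],"fingers":-1},{"turn":[0,0,0],"slide":[0,0,-0.02],"fingers":-1},{"turn":[0,0,0],"slide":[0,0,-0.07],"fingers":-1},{"turn":[0,0,0],"slide":[0,0,-0.14],"fingers":-1},{"turn":[0,0,0],"slide":[0,0,-0.21],"fingers":-1}]' 45
python3 - <<'E'
from h import *
s=grab_frame("side"); crop(s,230,100,340,230,5,"g14")
go(down(-3.0756),[.58,-.06,.25])
print(unz("top",(537/1.5625,208/1.5625),0))
E
```

```text
t: 22.82
eef_pos: [0.629, -0.0157, 0.1903]
ee_rot: [-2.534, -0.0, -2.843]
force: [2.4, 0.1, -2.6]
width: 0.01
t22.87 slide [0.128, -0.112, -0.052] turn [-0.096, 0.013, 0.036] rows [2.1 5.2] q [0.58, 0.3, -0.54, 0.7, -1.03, -2.31] w0.010 F [3.0, 3.7, 2.7]
[ 0.73901318 -0.30474005  0.        ]
```

View pics/g14.png

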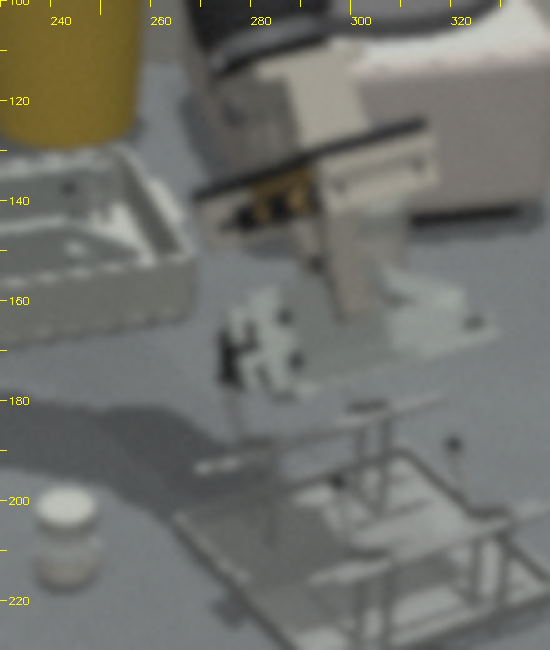

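```bash
python3 -m crank '[{"turn":[0,0,0],"slide":[0.03,-0.02,-0.07],"fingers":-1},{"turn":[-0.096,0.013,0.036],"slide":[0.128,-0.112,-0.06],"fingers":-1},{"turn":[-0.096,0.013,0.036],"slide":[0.128,-0.112,-0.06],"fingers":-1},{"turn":[-0.096,0.013,0.036],"slide":[0.128,-0.112,-0.06],"fingers":-1},{"turn":[-0.096,0.013,0.036],"slide":[0.128,-0.112,-0.06],"fingers":-1}]'
python3 - <<'E'
from h import *
go(down(-3.0756),[.521,-.338,.21])
E
```

```text
t: 23.28
eef_pos: [0.5771, -0.0604, 0.249]
ee_rot: [-3.008, 0.012, -3.023]
force: [-0.2, -2.6, -4.5]
width: 0.0096
t23.28 slide [0.178, -0.523, 0.147] turn [-0.021, 0.002, 0.008] rows [6.9 1.1] q [0.32, 0.17, -0.26, 0.15, -1.16, -1.84] w0.010 F [-0.2, -2.6, -4.5]
```

```bash
python3 -m crank '[{"turn":[-0.021,0.002,0.008],"slide":[0.178,-0.523,0.147],"fingers":-1},{"turn":[-0.021,0.002,0.008],"slide":[0.178,-0.523,0.147],"fingers":-1},{"turn":[-0.021,0.002,0.008],"slide":[0.178,-0.523,0.147],"fingers":-1},{"turn":[-0.021,0.002,0.008],"slide":[0.178,-0.523,0.147],"fingers":-1},{"turn":[-0.021,0.002,0.008],"slide":[0.178,-0.523,0.147],"fingers":-1}]'
python3 - <<'E'
from h import *
go(down(-3.0756),[.521,-.338,.21])
E
```

```text
t: 23.7
eef_pos: [0.5356, -0.264, 0.2199]
ee_rot: [-3.134, -0.001, -3.075]
force: [0.8, -0.5, -3.3]
width: 0.0101
t23.70 slide [0.039, -0.146, 0.021] turn [-0.001, -0.0, 0.0] rows [1.8 0.1] q [-0.13, 0.23, -0.18, 0.01, -1.15, -1.38] w0.010 F [0.8, -0.5, -3.3]
```

```bash
python3 -m crank '[{"turn":[-0.001,0,0],"slide":[0.039,-0.146,0.021],"fingers":-1},{"turn":[-0.001,0,0],"slide":[0.039,-0.146,0.021],"fingers":-1},{"turn":[-0.001,0,0],"slide":[0.039,-0.146,0.021],"fingers":-1},{"turn":[-0.001,0,0],"slide":[0.039,-0.146,0.021],"fingers":-1},{"turn":[-0.001,0,0],"slide":[0.039,-0.146,0.021],"fingers":-1}]'
python3 - <<'E'
from h import *
s=grab_frame("side"); crop(s,230,180,350,320,4,"g15")
go(down(-3.0756),[.521,-.338,.047])
E
```

```text
t: 24.12
eef_pos: [0.5218, -0.3365, 0.21]
ee_rot: [-3.14, -0.001, -3.076]
force: [0.8, 0.5, -4.1]
width: 0.0099
t24.17 slide [0.003, -0.003, 0.327] turn [-0.0, -0.0, 0.0] rows [3.9 0. ] q [-0.26, 0.28, -0.14, 0.0, -1.15, -1.25] w0.010 F [-0.5, 0.7, -3.3]
```

View pics/g15.png

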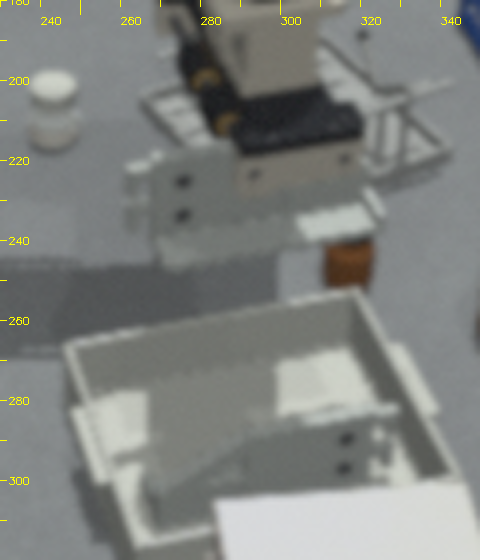

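```bash
python3 -m crank '[{"turn":[0,0,0],"slide":[0.002,-0.003,0.06],"fingers":-1},{"turn":[0,0,0],"slide":[0.002,-0.003,0.14],"fingers":-1},{"turn":[0,0,0],"slide":[0.002,-0.003,0.22],"fingers":-1},{"turn":[0,0,0],"slide":[0.002,-0.003,0.29],"fingers":-1},{"turn":[0,0,0],"slide":[0.002,-0.003,0.317],"fingers":-1}]';python3 -m crank '[{"turn":[0,0,0],"slide":[0,0,0],"fingers":-1},{"turn":[0,0,0],"slide":[0,0,0],"fingers":-1},{"turn":[0,0,0],"slide":[0,0,0],"fingers":-1}]'
python3 - <<'E'
from h import *
go(down(-3.0756),[.521,-.338,.041])
E
```

```text
t: 24.58
eef_pos: [0.5192, -0.336, 0.0472]
ee_rot: [3.141, -0.006, -3.074]
force: [-0.4, -0.0, -4.0]
width: 0.0096
t: 24.83
eef_pos: [0.5234, -0.3387, 0.0539]
ee_rot: [-3.137, 0.003, -3.074]
force: [0.4, 0.1, -3.3]
width: 0.0099
t24.83 slide [0.005, 0.002, 0.026] turn [-0.001, 0.0, 0.0] rows [0.3 0. ] q [-0.26, 0.43, -0.32, 0.0, -0.82, -1.25] w0.010 F [0.4, 0.1, -3.3]
```

```bash
python3 -m crank '[{"turn":[-0.0005,0,0],"slide":[0.002,0,0.006],"fingers":-1},{"turn":[-0.0005,0,0],"slide":[0.002,0,0.012],"fingers":-1},{"turn":[-0.0005,0,0],"slide":[0.002,0,0.016],"fingers":-1},{"turn":[-0.0005,0,0],"slide":[0.002,0,0.02],"fingers":-1},{"turn":[-0.0005,0,0],"slide":[0.002,0,0.02],"fingers":-1}]';python3 -m crank '[{"turn":[0,0,0],"slide":[0,0,0.002],"fingers":-1},{"turn":[0,0,0],"slide":[0,0,0.002],"fingers":-1}]'; python3 -m crank '[{"turn":[0,0,0],"slide":[0,0,0.002],"fingers":-1},{"turn":[0,0,0],"slide":[0,0,0.002],"fingers":-1}]'
```

```text
t: 25.25
eef_pos: [0.5207, -0.3392, 0.0421]
ee_rot: [-3.142, 0.001, -3.076]
force: [0.7, -0.5, -3.6]
width: 0.0094
t: 25.42
eef_pos: [0.5207, -0.3393, 0.042]
ee_rot: [-3.141, 0.001, -3.075]
force: [-2.3, 1.5, 5.6]
width: 0.0101
t: 25.58
eef_pos: [0.5207, -0.3393, 0.042]
ee_rot: [-3.141, 0.001, -3.075]
force: [-4.7, 5.2, 13.7]
width: 0.0098
```

```bash
python3 -m crank '[{"turn":[0,0,0],"slide":[0,0,-0.001],"fingers":-0.4},{"turn":[0,0,0],"slide":[0,0,-0.001],"fingers":-0.4},{"turn":[0,0,0],"slide":[0,0,-0.001],"fingers":-0.4},{"turn":[0,0,0],"slide":[0,0,-0.001],"fingers":-0.4}]'; python3 -m crank '[{"turn":[0,0,0],"slide":[0,0,-0.05],"fingers":-0.4},{"turn":[0,0,0],"slide":[0,0,-0.13],"fingers":-0.4},{"turn":[0,0,0],"slide":[0,0,-0.21],"fingers":-0.4},{"turn":[0,0,0],"slide":[0,0,-0.29],"fingers":-0.4},{"turn":[0,0,0],"slide":[0,0,-0.37],"fingers":-0.4}]'; python3 -m crank '[{"turn":[0,0,0],"slide":[0.3,0.25,0],"fingers":-0.4},{"turn":[0,0,0],"slide":[0.3,0.3,0],"fingers":-0.4},{"turn":[0,0,0],"slide":[0.3,0.4,0],"fingers":-0.4},{"turn":[0,0,0],"slide":[0.3,0.4,0],"fingers":-0.4},{"turn":[0,0,0],"slide":[0.3,0.4,0],"fingers":-0.4}]'
python3 - <<'E'
from h import *
s=grab_frame("side");t=grab_frame("top"); np.save("pics/tE.npy",t);np.save("pics/sE.npy",s)
for n,f in(("top",t),("side",s)): cv2.imwrite(f"pics/{n}E.png",cv2.resize(f[:,:,::-1],(800,600),interpolation=cv2.INTER_CUBIC))
crop(s,230,230,350,320,6,"e1");crop(t,330,140,420,235,6,"e2")
E
```

```text
t: 25.92
eef_pos: [0.5208, -0.3393, 0.0405]
ee_rot: [-3.141, 0.001, -3.076]
force: [0.2, -0.8, 0.3]
width: 0.0253
t: 26.33
eef_pos: [0.5202, -0.3392, 0.2273]
ee_rot: [-3.142, -0.0, -3.076]
force: [1.7, -0.3, -1.0]
width: 0.0264
t: 26.75
eef_pos: [0.3817, -0.1843, 0.2251]
ee_rot: [3.142, 0.0, -3.077]
force: [0.8, 2.0, 0.3]
width: 0.0262
```

View pics/topE.png

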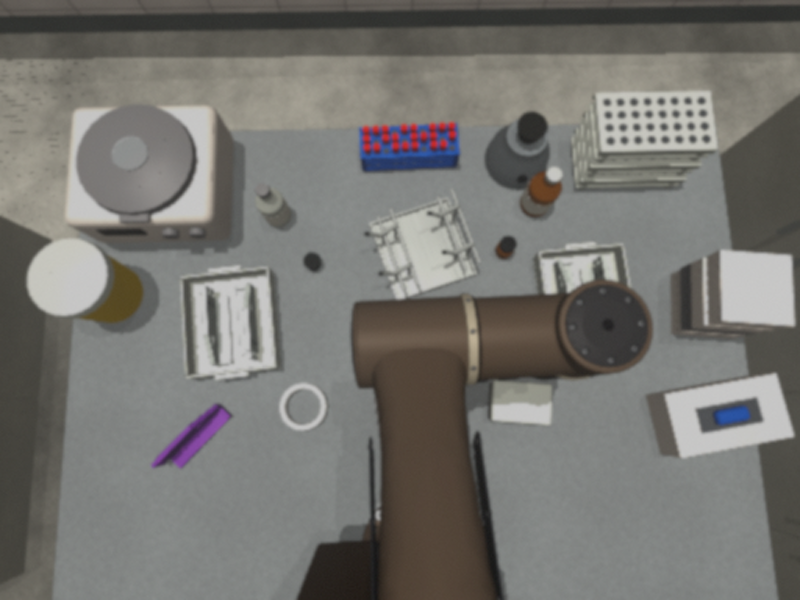

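View pics/sideE.png

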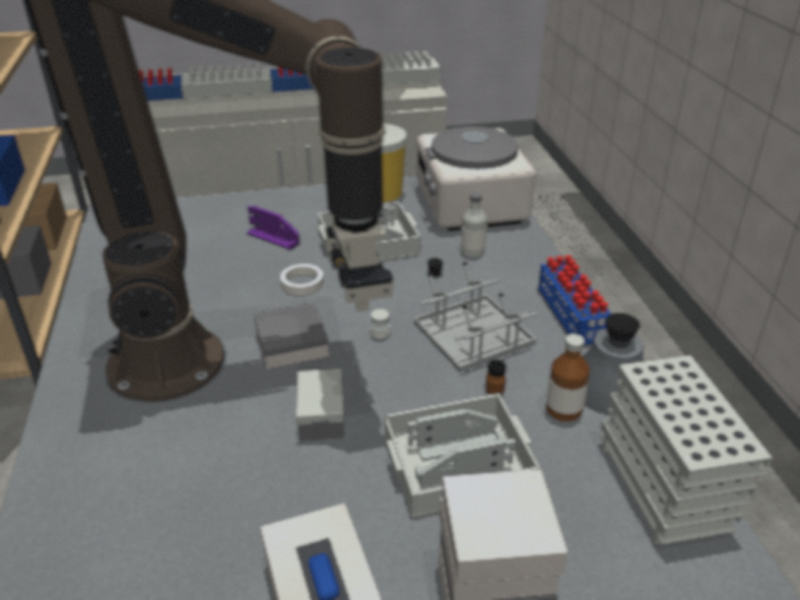

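View pics/e1.png

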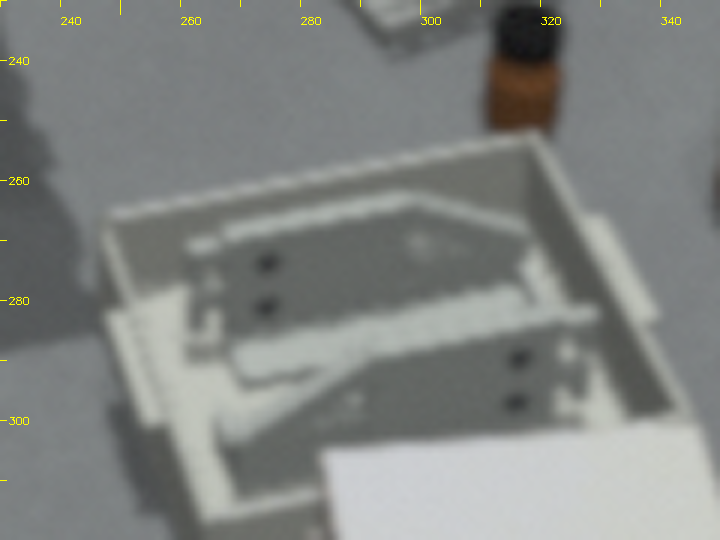

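View pics/e2.png

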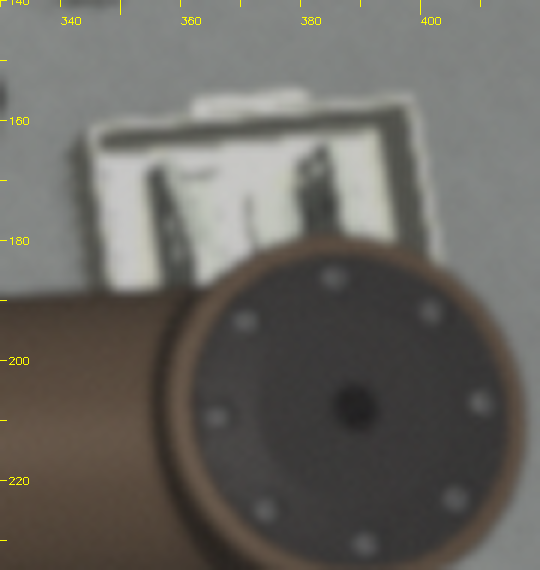

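Run:
```python
from h import *
t=np.load("pics/tE.npy");s=np.load("pics/sE.npy")
def T(x,y,yaw): R,p=yawT([x,y,yaw]); p[2]=.04; return R,p
Q=[(T(.5233,-.4252,.0716),False),(T(.491,.3454,.0886),True),(T(.4762,.4304,.0876),True),(T(.5207,-.3393,3.2076),False)]
Q[1]=(T(.491,.3454,.0886+np.pi),True)
col=[(0,0,255),(0,200,0),(255,0,0),(0,200,200)]
L=lambda n:[(proj(n,l),c) for (a,b),c in zip(Q,col) for l in wire(a,b)]
crop(s,230,230,350,320,6,"v1",L("side"));crop(s,200,125,275,180,9,"v2",L("side"));crop(t,110,160,190,250,6,"v3",L("top"))
print(get_state()["t"])
```

```text
26.85
```

View pics/v1.png

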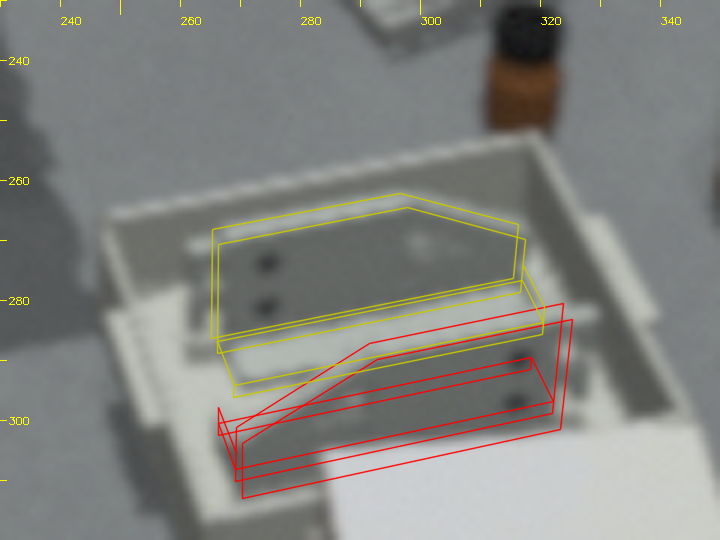

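View pics/v2.png

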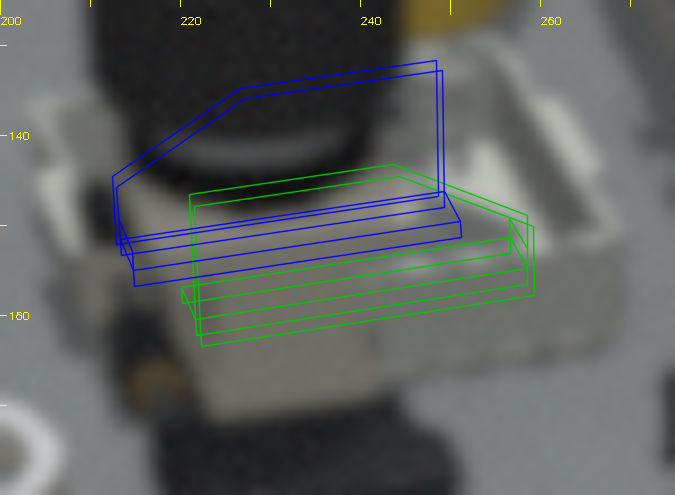

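View pics/v3.png

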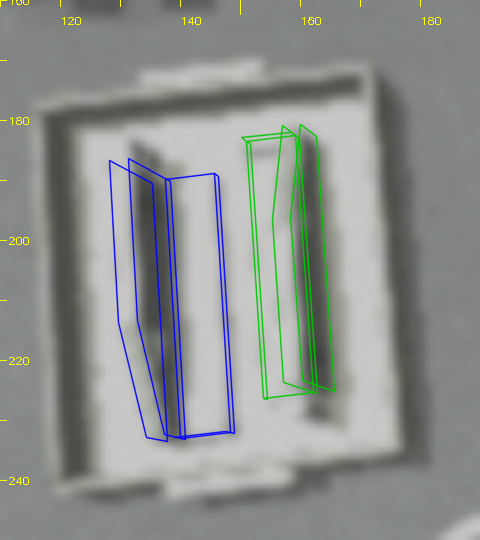

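```bash
python3 -m crank '[{"turn":[0,0,0],"slide":[0,-0.08,-0.05],"fingers":-0.4},{"turn":[0,0,0],"slide":[-0.1,-0.3,-0.2],"fingers":-0.4},{"turn":[0,0,0],"slide":[-0.1,-0.3,-0.25],"fingers":-0.4},{"turn":[0,0,0],"slide":[-0.1,-0.3,-0.25],"fingers":-0.4},{"turn":[0,0,0],"slide":[-0.1,-0.3,-0.25],"fingers":-0.4}]'
python3 - <<'E'
from h import *
s=grab_frame("side"); s0=np.load("pics/side0.npy")
crop(s,195,115,285,185,8,"w1"); crop(s,205,150,350,265,5,"w2")
E
```

```text
t: 27.27
eef_pos: [0.4436, -0.3334, 0.3521]
ee_rot: [-3.141, 0.001, -3.076]
force: [0.4, 0.4, 0.2]
width: 0.0263
```

View pics/w1.png

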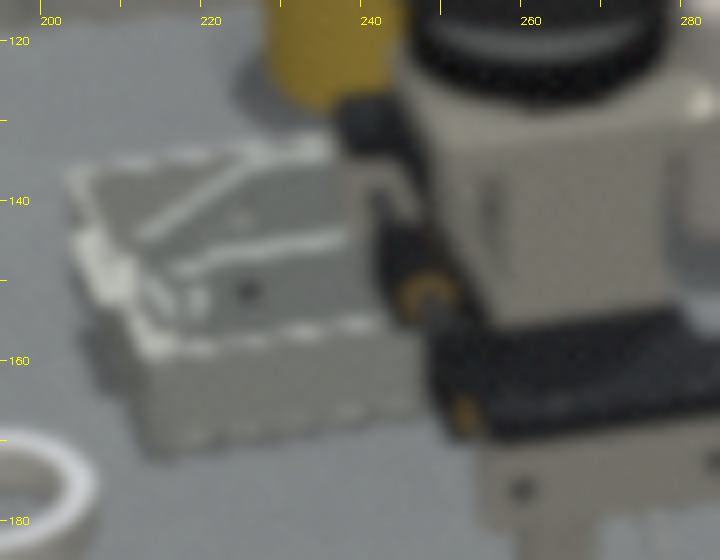

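View pics/w2.png

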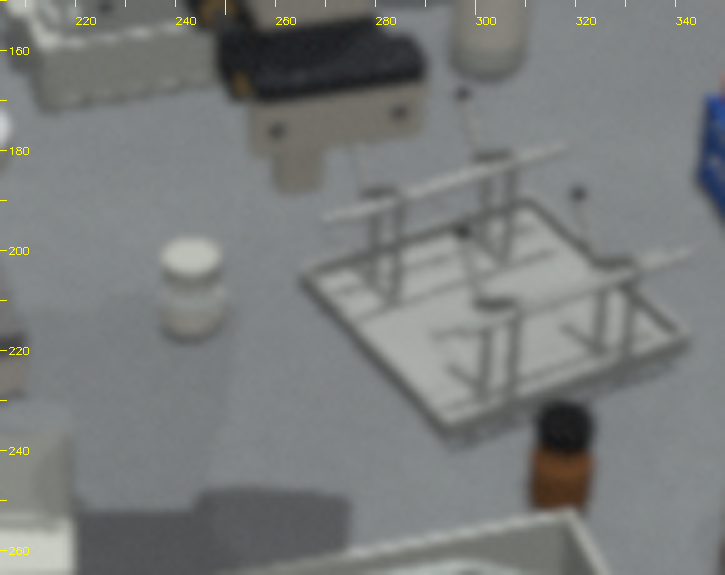

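```bash
python3 -m crank '[{"turn":[0,0,0],"slide":[0,0,0],"fingers":-0.4},{"turn":[0,0,0],"slide":[0,0,0],"fingers":-0.4}]'; python3 -c "
from station import *
print(job_done())"
```

```text
t: 27.48
eef_pos: [0.443, -0.3318, 0.3496]
ee_rot: [3.141, -0.001, -3.077]
force: [0.4, 0.4, -0.3]
width: 0.0264
the job is handed in; nothing more can be done
None
```

All four supports are sorted and the job is handed in at about 27.5 s: left_2 and left_1 are in the left bin, right_2 and right_1 in the right bin. I emptied the rack's first row (left_1) before the second (right_1), and lowered each support until it touched the floor before letting go.

**Last checks**
- **Standing:** in the last pictures each support stands upright on its ledge, with the two in a bin about 20 mm apart. In the last side picture the gripper hid part of the left bin. For that bin I also relied on the last top picture and on a side picture taken just after left_1 was set down.
- **Other things:** the rack is empty. The pot, tape, tip box, bottles, jar, bung and the purple look-alike look to be where they started.
- **Forces:** the highest wrist force I read was about 17 N, while setting down left_1.
- **Disagreement:** right_1 touched the bin floor about 2 mm higher than I had worked out. In the overlay I drew on the picture its holes line up vertically and its ledge lies level, with 1–2 pixels of offset.

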